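Reload the desk stapler and stack the staple cartons

TASK

The desk stapler stands open with a stub of the old copper staples left in it: lift the stub out into the scrap tin, then pick the new steel strip out of the pen tray, lay it legs down in the magazine, let go, and press the sprung cover down until the catch snaps and holds it shut by itself. Also put away all the blue-banded staple cartons (two to four of them): stack them flat, one on another, on the green-banded carton in one square column, edges and ends in line, either face up. Leave the pens and the glue stick in the tray and do not disturb the skull, the mug or the calculator.

Things in the scene. Friction and masses are not known exactly. Their poses are not given: they have to be found in the camera images.
- stapler: heavy-duty stapler, grey steel with a red cover, foot 245 x 50 mm, fixed to the desk; origin under the foot. Its +x points to the rear, where the cover is hinged, -x to its front, z up
- magazine (a point): centre of the floor of the stapler's open magazine, 44 mm above the desk, axes as the stapler's. The magazine is a straight channel along x, 20 mm wide and 124 mm long inside; its side walls, 3 mm thick, stand only 6 mm above this floor; the front stop is 10 mm and the black follower at the rear 14 mm high
- stapler_hinge (a point): middle of the cover's hinge axis, which is level and along the stapler's y: 66 mm above the desk, 117 mm behind the magazine centre (+x); axes as the stapler's
- press_pad (a point): point on the outer (upper) face of the red cover, on its black thumb pad, 185 mm along the cover from the hinge axis and 11.5 mm above it when shut. Its +z is the outward normal, its +x runs along the cover to the hinge. The cover is a plate 36 mm wide and 10 mm thick that ends 202 mm from the hinge (270 mm above the desk when open); a pin under its end meets the catch
- stapler_cover (a joint): cover angle, rad: 0 = open against its stop, 80 degrees up from level; 1.40 = shut, level. A spring drives it open (2 N at the pad when open, 4 N nearly shut). In the last 0.08 rad a sprung ball catch adds about 9 N, snaps over the pin at about 1.36 and then holds the cover shut by itself; let go before that, the cover springs open
- strip: strip of heavy-duty staples, bright steel, a straight bar 105 x 14 x 14 mm (x, y, z), about 50 g, lying legs down in the pen tray; origin at the centre of its underside, x along its length, z up when the legs are down. The shut cover clears a seated strip by 8 mm
- stub: leftover stub of old copper-coloured staples, a straight bar 62 x 14 x 14 mm (x, y, z), about 30 g, lying on the magazine floor at the start; origin at the centre of its underside, x along its length
- tin: open scrap tin, pale grey, with a few scrap clips lying on its floor, 110 x 95 x 25 mm (x, y, z), walls and floor 3 mm thick, fixed; origin at the centre of its underside
- tray: dark wooden pen tray, open on top, 165 x 240 x 32 mm (x, y, z), walls and floor 5 mm thick, fixed; origin at the centre of its underside. Strip, marker, highlighter and glue stick lie side by side in it roughly along its x, 50 mm apart between their middles
- marker: white marker pen with a black cap, 118 x 16 x 16 mm, in the tray; origin under its middle, x along it
- highlighter: flat yellow highlighter with a black cap, 112 x 24 x 15 mm, in the tray; origin under its middle, x along it
- glue: blue glue stick with a white cap, 95 x 24 x 24 mm, in the tray; origin under its middle, x along it
- base_carton: closed staple carton, cardboard with a green band and a white label, 104 x 56 x 34 mm (x, y, z), 0.4 kg, does not have to be moved; origin at the centre of its underside, x along its length. It stands on the desk where the column is to grow
- skull: dark dinosaur skull replica on a black stand, 75 x 120 x 130 mm, bystander, loose; origin under the stand's middle
- mug: white mug, 80 mm across without its handle, 90 mm high, bystander, loose; origin at the centre of its underside
- calculator: black desk calculator, 130 x 78 x 16 mm, bystander, loose; origin at the centre of its underside
- carton1: closed staple carton, cardboard with a blue band and a white label, 104 x 56 x 34 mm (x, y, z), about 0.18 kg; origin at the centre of its underside, x along its length; flat on the desk at the start, may be stacked either face up; two to four of these four cartons are there, the others absent (None)
- carton2: closed staple carton, cardboard with a blue band and a white label, 104 x 56 x 34 mm (x, y, z), about 0.18 kg; origin at the centre of its underside, x along its length; flat on the desk at the start, may be stacked either face up; two to four of these four cartons are there, the others absent (None)
- carton3: closed staple carton, cardboard with a blue band and a white label, 104 x 56 x 34 mm (x, y, z), about 0.18 kg; origin at the centre of its underside, x along its length; flat on the desk at the start, may be stacked either face up; two to four of these four cartons are there, the others absent (None)
- carton4: closed staple carton, cardboard with a blue band and a white label, 104 x 56 x 34 mm (x, y, z), about 0.18 kg; origin at the centre of its underside, x along its length; flat on the desk at the start, may be stacked either face up; two to four of these four cartons are there, the others absent (None)

How it is judged (in metres and radians):
On the way, in this order (a step that is already met when the one before it is completed fails the run):
1. the copper stub lies in the scrap tin and has been let go (z of stub in the frame of tin below 0.02 m and x of stub in the frame of tin between -0.05 and 0.05 m and y of stub in the frame of tin between -0.043 and 0.043 m and contact force between stub and the fingers below 0.1 N), for 0.2 s.
2. the strip lies legs down on the floor of the open magazine and has been let go (z of strip in the frame of magazine between -0.004 and 0.004 m and y of strip in the frame of magazine between -0.005 and 0.005 m and x of strip in the frame of magazine between -0.014 and 0.014 m and angle between the x axis of strip and the x axis of magazine, either way round below 0.1 rad and angle between strip's own z axis and vertical below 0.1 rad and contact force between strip and the arm below 0.1 N and contact force between strip and the fingers below 0.1 N and value of joint stapler_cover below 0.5 rad), for 0.2 s.
3. the cover is shut and held by its catch with nothing pressing on it (z of strip in the frame of magazine between -0.004 and 0.004 m and y of strip in the frame of magazine between -0.005 and 0.005 m and x of strip in the frame of magazine between -0.014 and 0.014 m and angle between the x axis of strip and the x axis of magazine, either way round below 0.1 rad and angle between strip's own z axis and vertical below 0.1 rad and value of joint stapler_cover above 1.375 rad and contact force between each of the arm, the fingers and stapler below 0.2 N), for 0.4 s.
At the end, for the whole second after the job is handed in: Stub in the tin; strip flat, legs down on the magazine floor (14 mm along, 5 mm across, 4 mm high, 0.1 rad); cover caught shut (over 1.375 rad); blue cartons flat and still in one column on the green one (centres within 10 mm, 0.12 rad); green carton on the desk; pens, glue in the tray (z of stub in the frame of tin below 0.02 m and x of stub in the frame of tin between -0.05 and 0.05 m and y of stub in the frame of tin between -0.043 and 0.043 m and z of strip in the frame of magazine between -0.004 and 0.004 m and y of strip in the frame of magazine between -0.005 and 0.005 m and x of strip in the frame of magazine between -0.014 and 0.014 m and angle between the x axis of strip and the x axis of magazine, either way round below 0.1 rad and angle between strip's own z axis and vertical below 0.1 rad and value of joint stapler_cover above 1.375 rad and horizontal distance between each of carton1, carton2, carton3, carton4 and base_carton below 0.01 m and angle between the x axis of each of carton1, carton2, carton3, carton4 and the x axis of base_carton, either way round below 0.12 rad and angle between the z axis of each of carton1, carton2, carton3, carton4 and the z axis of base_carton, either way round below 0.08 rad and height (world z) of each of carton1, carton2, carton3, carton4 above 0.025 m and linear speed of each of carton1, carton2, carton3, carton4 below 0.03 m/s and angle between base_carton's own z axis and vertical below 0.05 rad and height (world z) of base_carton below 0.006 m and x of marker in the frame of tray between -0.075 and 0.075 m and y of marker in the frame of tray between -0.112 and 0.112 m and z of each of marker, highlighter, glue in the frame of tray below 0.045 m and x of highlighter in the frame of tray between -0.075 and 0.075 m and y of highlighter in the frame of tray between -0.112 and 0.112 m and x of glue in the frame of tray between -0.075 and 0.075 m and y of glue in the frame of tray between -0.112 and 0.112 m); the robot touches nothing.
It fails at once if the skull, mug or calculator is pushed more than 25 mm or tipped over (distance of any of skull, mug, calculator from where it was at the start of the episode above 0.025 m or angle between any of skull, mug's own z axis and vertical above 0.5 rad).
Of carton1, carton2, carton3, carton4 only 2 to 4 are there at a start; the rules pass over those that are not, and their reading is None.
At some moment in a run one of carton1, carton2, carton3, carton4 may be knocked a few centimetres aside while the robot is not near it.
It also fails if it takes over 210 s, if anything falls off the work surface, if the arm or the gripper's body presses on something with over 40 N, if the wrist force passes 120 N, or if a joint passes its speed limit or range.

ROBOT

A 6-joint arm with a two-finger parallel gripper is mounted at the origin on the work surface. World frame = base frame: x ahead of the robot, y to its left, z up, the work surface at z = 0. Lengths are in mm, angles in rad, forces in N, time in s.
With the tool pointing down it reaches from about 275 to 750 mm from the base axis. Payload 10.2 kg.
Tool frame: the origin (TCP) lies at the very end of the fingers, on their centre line; the grasp point (between the pads) lies 19 mm behind it; y points along the fingers, x is the direction in which the jaws open and shut, and the axes are right-handed (so a half turn about y gives the same grasp; the last joint's range is limited). The gripper opens to 85 mm and grips with 20 to 120 N. Pads are 22 mm wide; open, the fingers measure 114 mm over their backs; the gripper's body (76 mm by 85 mm) begins 54 mm behind the grasp point. The pads swing forward as they close: fully open they stand 13 mm farther back than shut.
Start: joints at [-1.538, 0.313, 1.498, -0, 1.331, -0.223], TCP at [132.822, -507.927, 231.294] pointing down, gripper open.
Joint ranges: [-2.94, 2.94], [-0.97, 2.17], [0.19, 2.56], [-1.23, 4.37], [0.02, 3.11], [-2.88, 2.88]. Speed limits (rad/s): [2.39, 2.39, 3.01, 3.14, 3.14, 3.14].

INTERFACE

Orientations are given as a unit quaternion [w, x, y, z].
In Python, from rig import telemetry, imaging, ctrl gives the robot as it stands.
- The arm moves only by the shell command python3 -m handwheel 'ROWS' [FORCE]. ROWS is JSON, a list of rows, each an object with "delta_pos": the shift along the tool's x, y, z in cm, a list of three; "twist": the turn, a rotation vector about the tool's x, y, z in rad, a list of three; "jaw": the opening, from 0 (shut) to 1 (fully open). A call has exactly 10 rows; each row is the pose to reach, as a shift and turn from the pose commanded when the call began, along the tool's axes at that moment; what a row does not reach only later rows make up. A row lasts 1/12 s, in which the tool goes at most 41.7 mm and 7.16 degrees, less where a joint would pass 70% of its speed; a pose out of reach is approached as far as the arm can. A call with a gripper value outside its range is refused whole. The fingers move at their own pace and stop on an object; FORCE is the grip in N (left out, the last holds). Time passes only in rows, so rows that repeat a pose let the fingers close, or fill a call up. It gives the time, the measured TCP pose, the force and the opening at its end, in the units of the state.
- telemetry.sense(): the state, without advancing time (a new reading comes with each control period).
- imaging.capture(name): name is "scene" or "top" or "wrist"; returns a dict with "frame" (400x640x3 uint8, red, green, blue), "z_map" (400x640 float32, mm along the optical axis (not along the pixel's ray), 0 where there is no reading), "fx", "fy", "cx", "cy" (pixels), "rvec" (rotation vector, rad) and "tvec" (3), from world to camera coordinates, as OpenCV has them. Camera axes: x right, y down, z forward; pixel columns grow to the right and rows downward; lengths in mm; the calibration is good to about 2 mm. The wrist camera is an equidistant fisheye: a pixel r from the principal point sees the ray r / f radians off the axis. A picture is of the moment at which its call begins.
- ctrl.finish_job(): hands the job in, once; it reports no verdict.
The state is a dict: "time_s": time; "joints": joint angles; "dq": joint speeds; "tau": joint torques, N m; "eef_pos": TCP position; "ee_rot": TCP orientation; "force": force on the tool from outside, world axes, zero at the start; "wrist_torque": the same for the moment, N m; "grip_width": opening from 0.0 (shut) to 1.0 (fully open).
Only numpy, scipy, OpenCV 4.12 (cv2) and the standard library are available. Lean on these libraries where they do the work, as an engineer would, in place of code of your own. Each camera call takes 0.05 s, during which the arm holds its last target.

## Working session

There is one attempt and no reset: what is moved stays moved. The work goes in short steps, Python scripts to look and compute and a shell command to move; the robot and the scene stay as the last step left them, time stands still between calls to the robot, and variables do not carry over. Pictures are saved under pics/ and viewed, and the job is handed in when it is done.

```bash
mkdir -p pics; ls
python3 - <<'E'
from rig import telemetry, imaging
import cv2
print(telemetry.sense())
for n in ["scene","top","wrist"]:
    c=imaging.capture(n)
    cv2.imwrite(f"pics/{n}0.png",c["frame"][:,:,::-1])
    print(n,{k:c[k] for k in ["fx","fy","cx","cy","rvec","tvec"]})
E
```

```text
pics
{'time_s': 0.0, 'joints': array([-1.53839756e+00,  3.13487664e-01,  1.49846304e+00, -5.52052399e-06,
        1.33098490e+00, -2.23398986e-01]), 'dq': array([-0.00092545,  0.00054388,  0.00026877, -0.00010603,  0.00135884,
       -0.00034067]), 'tau': array([ 5.12316601e-04, -4.12262034e+01, -2.59743726e+01, -9.52753703e-05,
        4.12504451e-03,  7.16722042e-06]), 'eef_pos': array([ 132.81274693, -507.65191848,  230.70603087]), 'ee_rot': array([ 0.56005645, -0.55932641,  0.432444  , -0.43183669]), 'force': array([-0.53651016, -0.28473562, -0.01125692]), 'wrist_torque': array([-0.00744893, -0.02940825,  0.00286453]), 'grip_width': 0.9992963322792003}
scene {'fx': 387.3899436668117, 'fy': 387.3899436668117, 'cx': 318.35942009831933, 'cy': 202.50917369162522, 'rvec': array([ 2.04519694,  0.75048164, -0.37970654]), 'tvec': array([-464.77706733,  -38.31631531, 1321.7404437 ])}
top {'fx': 438.4566827634439, 'fy': 438.4566827634439, 'cx': 322.37491122247536, 'cy': 202.00325359620078, 'rvec': array([ 2.14636058, -2.17046921,  0.11475492]), 'tvec': array([  71.93668368,  559.5115426 , 1226.34074832])}
wrist {'fx': 309.70691628693146, 'fy': 309.70691628693146, 'cx': 318.42047685372586, 'cy': 201.66208730282125, 'rvec': array([-2.28145294,  1.76309642,  0.27755686]), 'tvec': array([-524.48714596,  -40.0305156 ,  380.62990031])}
```

View pics/scene0.png

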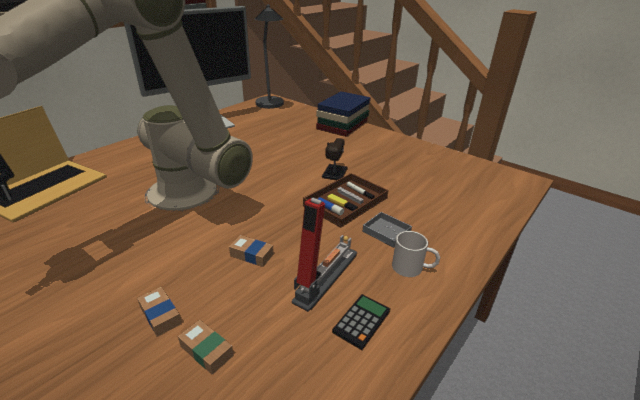

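View pics/top0.png

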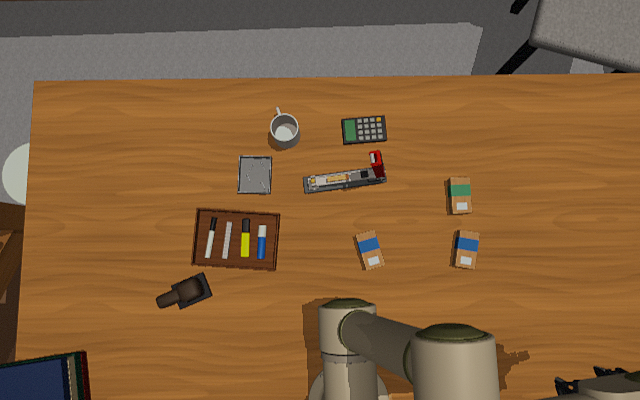

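View pics/wrist0.png

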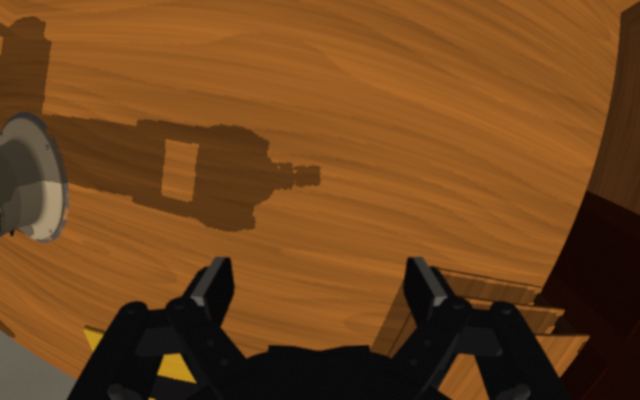

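```bash
cat > h.py <<'E'
from rig import telemetry, imaging
import cv2, numpy as np
from scipy.spatial.transform import Rotation as R
def cam(n): return imaging.capture(n)
def ray(c,uv,fish=False):
    uv=np.atleast_2d(np.asarray(uv,float)); M=cv2.Rodrigues(c["rvec"])[0]
    x=(uv[:,0]-c["cx"])/c["fx"]; y=(uv[:,1]-c["cy"])/c["fy"]
    if fish:
        r=np.hypot(x,y); s=np.where(r>1e-9,np.sin(r)/np.maximum(r,1e-9),1)
        d=np.stack([x*s,y*s,np.cos(r)],1)
    else: d=np.stack([x,y,np.ones_like(x)],1)
    return -M.T@c["tvec"], d@M
def toplane(c,uv,z,fish=False):
    o,d=ray(c,uv,fish); return o+d*((z-o[2])/d[:,2])[:,None]
def cloud(c,fish=False):
    h,w=c["z_map"].shape; u,v=np.meshgrid(np.arange(w),np.arange(h))
    o,d=ray(c,np.stack([u.ravel(),v.ravel()],1),fish)
    M=cv2.Rodrigues(c["rvec"])[0]; dz=d@M.T[:,2]
    P=o+d*(c["z_map"].ravel()/dz)[:,None]
    P[c["z_map"].ravel()==0]=np.nan
    return P.reshape(h,w,3)
def hsv(c): return cv2.cvtColor(c["frame"],cv2.COLOR_RGB2HSV)
def rect(P):  # min-area rect of xy points -> centre, long, short, yaw of long axis
    (cx,cy),(w,h),a=cv2.minAreaRect(P[:,:2].astype(np.float32))
    if w<h: w,h,a=h,w,a+90
    return np.array([cx,cy]),w,h,np.deg2rad((a+90)%180-90)
def crop(c,name,x0,x1,y0,y1,s):
    cv2.imwrite(name,cv2.resize(c["frame"][y0:y1,x0:x1,::-1],None,fx=s,fy=s,interpolation=cv2.INTER_CUBIC))
def tool():
    s=telemetry.sense(); q=s["ee_rot"]; return s["eef_pos"],R.from_quat([q[1],q[2],q[3],q[0]]).as_matrix(),s
E
python3 - <<'E'
from h import *
c=cam("top"); P=cloud(c); crop(c,"pics/t1.png",180,500,90,320,2.4)
Z=P[:,:,2]
print("desk z med",np.nanmedian(Z[280:300,300:480]), np.nanmedian(Z[110:120,420:520]))
H=hsv(c)
p,m,s=tool(); print(m.round(3))
# objects by height
def comp(lo,hi,roi,name):
    x0,x1,y0,y1=roi
    M=np.zeros(Z.shape,bool); M[y0:y1,x0:x1]=(Z[y0:y1,x0:x1]>lo)&(Z[y0:y1,x0:x1]<hi)
    n,l,st,_=cv2.connectedComponentsWithStats(M.astype(np.uint8))
    for i in range(1,n):
        if st[i,4]>60:
            q=P[l==i]; ce,w,h,a=rect(q); print(name,ce.round(1),round(w,1),round(h,1),round(a,3),"z",np.median(q[:,2]).round(1))
comp(20,60,(340,500,160,290),"carton")
comp(12,60,(185,290,200,275),"tray")
comp(12,60,(230,280,150,200),"tin")
comp(30,400,(295,390,145,200),"stapler")
comp(8,200,(260,395,100,150),"mug/calc")
comp(10,200,(150,220,270,310),"skull")
E
```

```text
desk z med -1.081925906107017 -0.9179874393806813
[[ 0.253 -0.     0.967]
 [-0.967  0.001  0.253]
 [-0.001 -1.     0.   ]]
carton [636.2 -37.8] 106.6 41.1 -1.542 z 46.2
carton [ 575.7 -331. ] 105.1 58.7 0.027 z 33.1
carton [421.9 -67.2] 104.0 56.5 0.279 z 33.0
carton [ 420.7 -341.8] 104.5 59.3 -0.189 z 32.8
tray [457.3 316.7] 241.1 165.1 1.49 z 29.4
tray [462.9 389.9] 117.6 15.7 -0.142 z 18.0
tray [460.5 290.3] 109.4 24.3 0.004 z 17.7
tray [454.8 342.5] 104.6 15.1 -0.115 z 17.2
tray [448.4 242.7] 92.1 24.1 -0.037 z 24.2
tin [645.4 264.3] 111.5 95.2 -0.036 z 21.7
stapler [624.4  -7.8] 214.6 46.2 -1.402 z 55.1
mug/calc [775.9 168.5] 102.1 80.0 -0.222 z 63.7
mug/calc [777.6 -59.9] 129.9 78.5 -1.503 z 13.7
skull [310.4 446.4] 120.8 73.7 -1.165 z 117.8
```

View pics/t1.png

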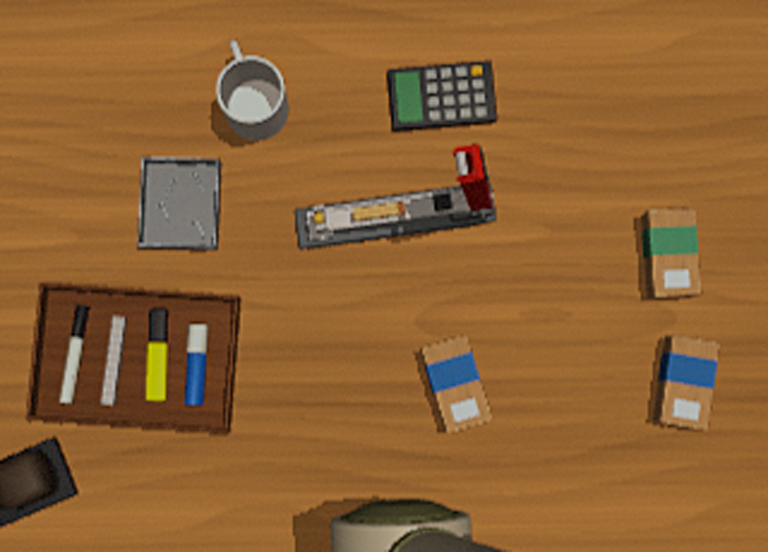

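Run:
```python
from h import *
c=cam("wrist"); M=cv2.Rodrigues(c["rvec"])[0]; o=-M.T@c["tvec"]
p,m,s=tool(); print("cam in tool",(m.T@(o-p)).round(1),"axis in tool",(m.T@M[2]).round(3), "right in tool",(m.T@M[0]).round(2))
c=cam("top"); P=cloud(c); Z=P[:,:,2]+1
H=hsv(c)
# stub copper / magazine section heights along stapler
sub=P[150:200,295:395]; zz=sub[:,:,2]+1
M1=(zz>3)&(zz<16)
q=sub[M1]; print("foot low",rect(q),len(q))
red=((H[:,:,0]<6)|(H[:,:,0]>174))&(H[:,:,1]>150)&(H[:,:,2]>60); red[:145]=0;red[200:]=0; red[:,:295]=0;red[:,395:]=0
r=P[red]; print("red",len(r),np.nanmin(r,0),np.nanmax(r,0))
M2=(zz>45)&(zz<62); print("mag",rect(sub[M2]))
cop=(H[:,:,0]>8)&(H[:,:,0]<25)&(H[:,:,1]>110)&(Z>50)&(Z<64); cop[:150]=0;cop[200:]=0;cop[:,:295]=0;cop[:,395:]=0
n,l,st,_=cv2.connectedComponentsWithStats(cop.astype(np.uint8))
for i in range(1,n):
    if st[i,4]>15: print(st[i],rect(P[l==i]),np.median(P[l==i][:,2]))
crop(c,"pics/t2.png",290,400,140,205,7)
```

```text
cam in tool [   0.  -143.2   77.8] axis in tool [-0.     0.952 -0.306] right in tool [ 1.  0. -0.]
foot low (array([ 6.45333252e+02, -4.39620972e-01]), 293.5021667480469, 147.27951049804688, np.float64(1.5588661640596686)) 948
red 156 [ 618.96039578 -104.97304593   -6.09275024] [718.90589591 -47.75731723 267.54759412]
mag (array([628.70605469,  -8.51314545]), 210.65235900878906, 36.299049377441406, np.float64(-1.4967719250505163))
[327 175  22   7 101] (array([625.76312256,  21.87701416]), 61.37042999267578, 13.037153244018555, np.float64(-1.448169351669868)) 57.43033570962916
```

View pics/t2.png

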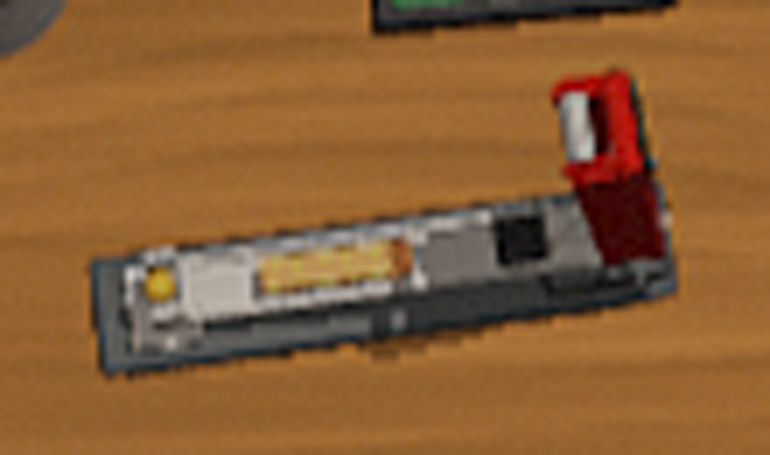

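```bash
python3 -m handwheel '[{"delta_pos":[-4,0,4],"twist":[0,-0.12,0],"jaw":1},{"delta_pos":[-8,-2,8],"twist":[0,-0.24,0],"jaw":1},{"delta_pos":[-11,-4,11],"twist":[0,-0.36,0],"jaw":1},{"delta_pos":[-14,-6,14],"twist":[0,-0.48,0],"jaw":1},{"delta_pos":[-17,-8,17],"twist":[0,-0.6,0],"jaw":1},{"delta_pos":[-20,-10,20],"twist":[0,-0.72,0],"jaw":1},{"delta_pos":[-23,-10,23],"twist":[0,-0.84,0],"jaw":1},{"delta_pos":[-26,-10,25],"twist":[0,-0.96,0],"jaw":1},{"delta_pos":[-29,-10,27],"twist":[0,-1.08,0],"jaw":1},{"delta_pos":[-32,-10,29],"twist":[0,-1.2,0],"jaw":1}]' 30
```

```text
time_s: 1.13
eef_pos: [320.8, -154.4, 330.5]
ee_rot: [-0.706, 0.706, -0.038, 0.039]
force: [1.0, -0.3, 0.2]
grip_width: 1.003
```

```bash
python3 -m handwheel '[{"delta_pos":[2.8,0,2.5],"twist":[0,-0.03,0],"jaw":1},{"delta_pos":[5.6,0,5],"twist":[0,-0.06,0],"jaw":1},{"delta_pos":[8.4,0,7.5],"twist":[0,-0.09,0],"jaw":1},{"delta_pos":[11.2,0,10],"twist":[0,-0.12,0],"jaw":1},{"delta_pos":[14,0,12.5],"twist":[0,-0.15,0],"jaw":1},{"delta_pos":[17,0,15],"twist":[0,-0.18,0],"jaw":1},{"delta_pos":[20,2,18],"twist":[0,-0.21,0],"jaw":1},{"delta_pos":[23,4,21],"twist":[0,-0.236,0],"jaw":1},{"delta_pos":[26,6,24.3],"twist":[0,-0.236,0],"jaw":1},{"delta_pos":[27.4,8,24.3],"twist":[0,-0.236,0],"jaw":0.4}]' 30
python3 - <<'E'
from h import *
c=cam("wrist"); p,m,s=tool(); print(p,m.round(3),s["joints"],s["grip_width"])
cv2.imwrite("pics/w1.png",c["frame"][:,:,::-1])
c=cam("top"); cv2.imwrite("pics/t3.png",c["frame"][:,:,::-1])
E
```

```text
time_s: 1.97
eef_pos: [622.3, 57.1, 250.4]
ee_rot: [0.706, -0.706, -0.045, 0.043]
force: [0.2, -1.3, 0.8]
grip_width: 0.885
[623.23427606  57.0899493  241.06797279] [[ 0.992 -0.008 -0.123]
 [ 0.123  0.002  0.992]
 [-0.008 -1.     0.003]] [-9.59906706e-02  5.40860365e-01  1.13685145e+00  1.02327970e-03
  1.47231462e+00 -2.19793575e-01] 0.8012306217081552
```

View pics/w1.png

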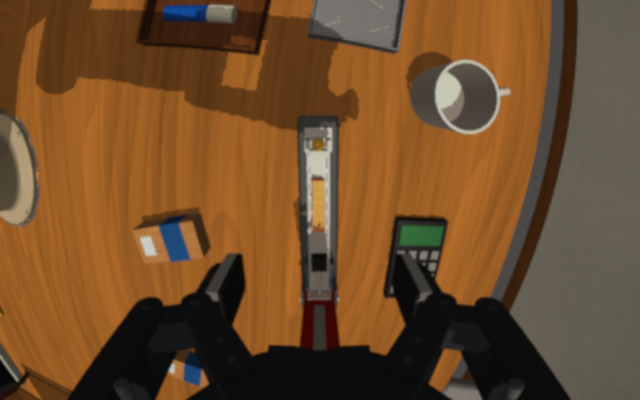

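View pics/t3.png

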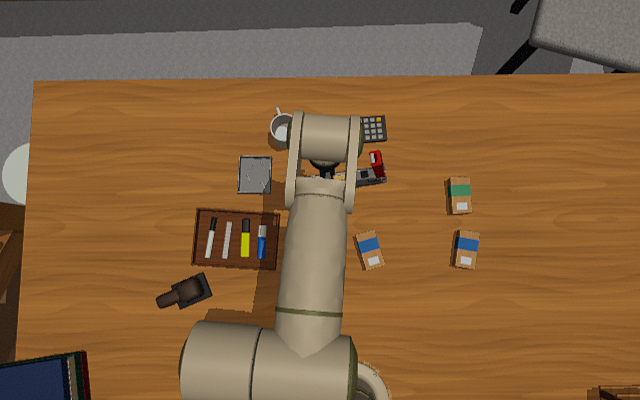

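```bash
cat >> h.py <<'E'
def stap(c,fish=True):
    P=cloud(c,fish); Z=P[:,:,2]; H=hsv(c)
    cop=(H[:,:,0]>8)&(H[:,:,0]<28)&(H[:,:,1]>110)&(Z>48)&(Z<66)
    return P,Z,H,cop
E
python3 - <<'E'
from h import *
c=cam("wrist"); p,m,s=tool(); print(p,s["time_s"])
P,Z,H,cop=stap(c)
crop(c,"pics/w2.png",270,370,105,310,3.6)
n,l,st,_=cv2.connectedComponentsWithStats(cop.astype(np.uint8))
for i in range(1,n):
    if st[i,4]>25: print(st[i],rect(P[l==i]),np.median(P[l==i][:,2]))
print("desk",np.nanmedian(Z[200:300,255:285]))
# columns profile at middle: z along image rows at u=318
for v in range(112,305,4): print(v,P[v,318].round(0),P[v,306:332:2,2].round(0))
E
```

```text
[620.4993045   54.5424529  246.40879466] 2.1167
[315 179  13  55 645] (array([625.49884033,  22.22726059]), 62.887691497802734, 13.744941711425781, np.float64(-1.4426022880495446)) 58.67460328409874
desk 0.6229902354579053
112 [609. 125.   0.] [-0.  1. -0.  0.  2.  1.  0. -0.  1.  1.  0. -1.  0.]
116 [610. 120.  11.] [10. 11. 10. 11. 11. 12. 11. 11. 11. 11. 12. 11. 12.]
120 [610. 116.  13.] [12. 14. 12. 14. 12. 13. 13. 11. 13. 14. 13. 12. 12.]
124 [611. 111.  13.] [12. 14. 11. 12. 15. 12. 13. 13. 13. 14. 13. 13. 13.]
128 [611. 106.  15.] [13. 16. 15. 17. 14. 17. 15. 15. 16. 16. 16. 16. 16.]
132 [612. 102.  15.] [13. 15. 16. 17. 16. 16. 15. 16. 16. 16. 15. 16. 17.]
136 [613.  97.  15.] [14. 15. 14. 15. 16. 17. 15. 15. 16. 15. 16. 16. 14.]
140 [613.  98.  68.] [14. 15. 65. 64. 45. 45. 68. 69. 68. 69. 45. 45. nan]
144 [614.  94.  71.] [12. 15. 67. 69. 45. 68. 71. 71. 72. 72. 70. 67. 45.]
148 [614.  90.  69.] [13. 17. 70. 69. 43. 44. 69. 72. 71. 69. 68. 45. 44.]
152 [615.  83.  55.] [13. 16. 68. 69. 55. 56. 55. 55. 56. 55. 54. 54. 56.]
156 [615.  77.  44.] [12. 13. 51. 50. 47. 44. 44. 44
[... 2116 characters left out ...]
. 59.]
272 [632. -61.  58.] [12. 39. 40. 51. 58. 57. 58. 60. 60. 59. 59. 59. 60.]
276 [634. -75.  44.] [12. 38. 37. 50. 45. 43. 44. 56. 54. 55. 44. 45. 47.]
280 [635. -80.  46.] [43. 39. 40. 51. 45. 44. 46. 55. 56. 54. 44. 44. 48.]
284 [635. -87.  45.] [54. 38. 38. 39. 44. 45. 45. 55. 55. 55. 44. 44. 45.]
288 [636. -93.  45.] [62. 36. 39. 38. 45. 44. 45. 55. 56. 55. 44. 45. 45.]
292 [ 637. -104.   39.] [70. 70. 71. 39. 38. 39. 39. 54. 56. 55. 38. 37. 39.]
296 [ 638. -111.   39.] [74. 81. 76. 39. 39. 40. 39. 54. 56. 56. 39. 40. 39.]
300 [637. -96.  69.] [73. 91. 78. 70. 69. 69. 69. 69. 68. 69. 69. 69. 69.]
304 [637. -96.  77.] [103. 103.  79.  76.  76.  76.  77.  78.  77.  76.  76.  76.  76.]
```

View pics/w2.png

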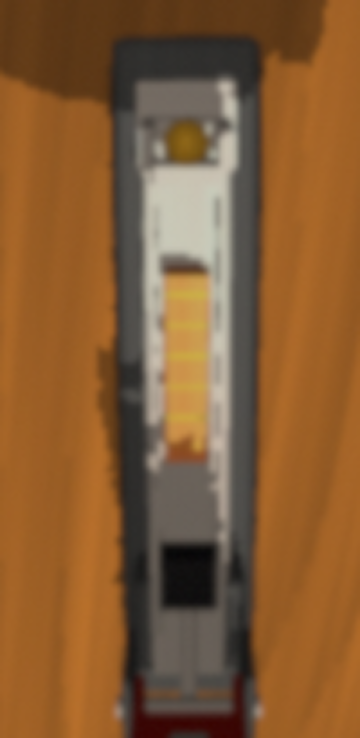

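```bash
python3 -m handwheel '[{"delta_pos":[0,2,-1],"twist":[0,0,0],"jaw":0.45},{"delta_pos":[0.1,4,-2],"twist":[0,0,0],"jaw":0.45},{"delta_pos":[0.1,6,-3],"twist":[0,0,0],"jaw":0.45},{"delta_pos":[0.1,8,-3.3],"twist":[0,0,0],"jaw":0.45},{"delta_pos":[0.1,10,-3.3],"twist":[0,0,0],"jaw":0.45},{"delta_pos":[0.1,11.6,-3.3],"twist":[0,0,0],"jaw":0.45},{"delta_pos":[0.1,11.6,-3.3],"twist":[0,0,0],"jaw":0.45},{"delta_pos":[0.1,11.6,-3.3],"twist":[0,0,0],"jaw":0.45},{"delta_pos":[0.1,11.6,-3.3],"twist":[0,0,0],"jaw":0.45},{"delta_pos":[0.1,11.6,-3.3],"twist":[0,0,0],"jaw":0.45}]' 30
python3 - <<'E'
from h import *
c=cam("wrist"); p,m,s=tool(); print(p,m.round(3),s["force"],s["grip_width"])
P,Z,H,cop=stap(c)
cv2.imwrite("pics/w3.png",c["frame"][:,:,::-1])
n,l,st,_=cv2.connectedComponentsWithStats(cop.astype(np.uint8))
for i in range(1,n):
    if st[i,4]>25: print(st[i],rect(P[l==i]),np.median(P[l==i][:,2]))
tx=np.array([np.sin(1.4426),np.cos(1.4426)]) # stapler -y.. lateral (world)
ax=np.array([np.cos(1.4426),-np.sin(1.4426)])
Q=P[:,:,:2]-np.array([625.6,22.0]); lat=Q@tx; lon=Q@ax
w=(Z>48.5)&(Z<53.5)&(abs(lat)<25)
for a,b in [(-50,-30),(-30,-10),(-10,10),(10,30),(30,50)]:
    k=w&(lon>a)&(lon<b); f=(Z>42)&(Z<47)&(abs(lat)<14)&(lon>a)&(lon<b)
    print(a,b,"left",np.percentile(lat[k&(lat<0)],[5,50,95]).round(1) if (k&(lat<0)).any() else 0,"right",np.percentile(lat[k&(lat>0)],[5,50,95]).round(1)if (k&(lat>0)).any() else 0,"floor",np.percentile(lat[f],[1,99]).round(1) if f.any() else 0)
E
```

```text
time_s: 2.95
eef_pos: [626.1, 20.9, 136.0]
ee_rot: [-0.706, 0.706, 0.044, -0.042]
force: [0.9, 0.7, 0.3]
grip_width: 0.448
[626.04547116  20.9734925  135.64366188] [[ 0.993  0.003 -0.121]
 [ 0.121 -0.     0.993]
 [ 0.003 -1.    -0.001]] [-0.13622266  0.38862482  0.06515341] 0.44498987920017563
[ 310  167   19   80 1399] (array([625.6628418,  22.4833107]), 61.950645446777344, 14.076277732849121, np.float64(-1.4423152658630614)) 58.64136505696524
-50 -30 left [-12.1 -10.6  -4.7] right [ 5.8 11.9 13.4] floor [-9.2  9.9]
-30 -10 left [-12.2 -10.7  -9.3] right [10.4 12.  13.5] floor [-8.9 10. ]
-10 10 left [-12.2 -10.7  -9.6] right [10.5 12.  13.6] floor [-9.2 10. ]
10 30 left [-12.  -10.8  -9.3] right [10.6 11.9 13.1] floor [-9.  10.2]
30 50 left [-12.5 -11.3  -9.7] right [10.8 12.3 13.4] floor [-9.3 10.3]
```

View pics/w3.png

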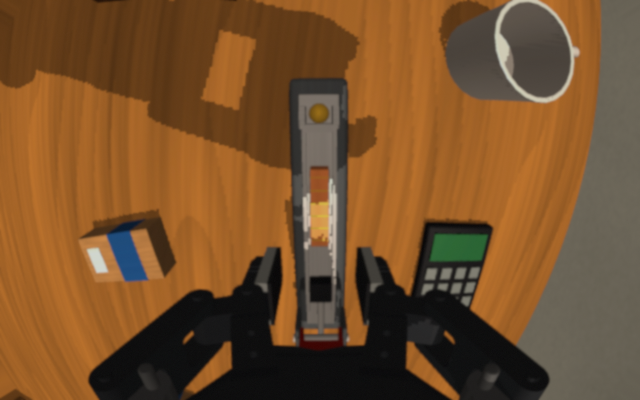

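```bash
python3 -m handwheel '[{"delta_pos":[0,2,0],"twist":[0,0,0],"jaw":0.45},{"delta_pos":[0,4,0.1],"twist":[0,0,0],"jaw":0.45},{"delta_pos":[0,6,0.1],"twist":[0,0,0],"jaw":0.45},{"delta_pos":[0,7.5,0.1],"twist":[0,0,0],"jaw":0.45},{"delta_pos":[0,8.3,0.1],"twist":[0,0,0],"jaw":0.45},{"delta_pos":[0,8.3,0.1],"twist":[0,0,0],"jaw":0.45},{"delta_pos":[0,8.3,0.1],"twist":[0,0,0],"jaw":0.45},{"delta_pos":[0,8.3,0.1],"twist":[0,0,0],"jaw":0.45},{"delta_pos":[0,8.3,0.1],"twist":[0,0,0],"jaw":0.45},{"delta_pos":[0,8.3,0.1],"twist":[0,0,0],"jaw":0.45}]' 30
python3 - <<'E'
from h import *
c=cam("wrist"); p,m,s=tool(); print(p,s["force"],s["grip_width"])
P,Z,H,cop=stap(c)
cv2.imwrite("pics/w4.png",c["frame"][:,:,::-1])
E
```

```text
time_s: 3.83
eef_pos: [625.9, 22.1, 51.9]
ee_rot: [-0.706, 0.706, 0.043, -0.042]
force: [0.1, -0.8, -0.5]
grip_width: 0.45
[625.72813044  22.11388836  51.65076225] [-0.19187886 -0.42075542 -0.8383611 ] 0.4481948084784863
```

View pics/w4.png

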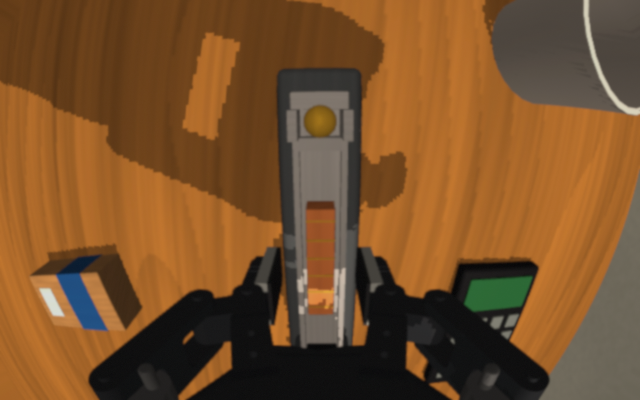

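```bash
python3 -m handwheel '[{"delta_pos":[0,-0.08,0],"twist":[0,0,0],"jaw":0.3},{"delta_pos":[0,-0.08,0],"twist":[0,0,0],"jaw":0.1},{"delta_pos":[0,-0.08,0],"twist":[0,0,0],"jaw":0},{"delta_pos":[0,-0.08,0],"twist":[0,0,0],"jaw":0},{"delta_pos":[0,-0.08,0],"twist":[0,0,0],"jaw":0},{"delta_pos":[0,-0.08,0],"twist":[0,0,0],"jaw":0},{"delta_pos":[0,-0.08,0],"twist":[0,0,0],"jaw":0},{"delta_pos":[0,-0.5,0],"twist":[0,0,0],"jaw":0},{"delta_pos":[0,-1,0],"twist":[0,0,0],"jaw":0},{"delta_pos":[0,-2,0],"twist":[0,0,0],"jaw":0}]' 40
python3 - <<'E'
from h import *
c=cam("wrist"); p,m,s=tool(); print(p,s["force"],s["grip_width"])
P,Z,H,cop=stap(c)
cv2.imwrite("pics/w5.png",c["frame"][:,:,::-1])
E
```

```text
time_s: 4.72
eef_pos: [624.8, 22.2, 70.4]
ee_rot: [0.706, -0.706, -0.042, 0.044]
force: [0.2, 0.6, -0.7]
grip_width: 0.147
[626.11077622  22.09782625  73.34264129] [ 0.91535296 -0.10391401  1.13735313] 0.14131005852764628
```

View pics/w5.png

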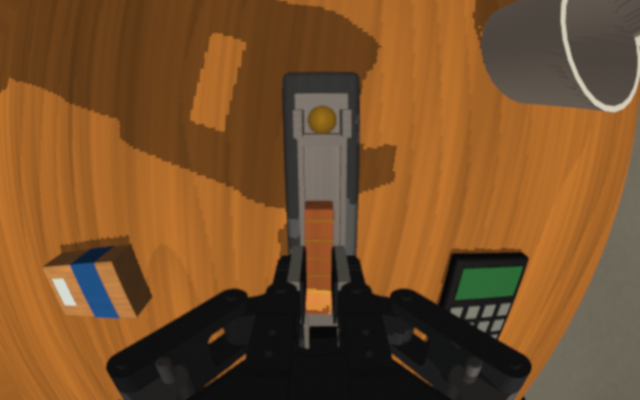

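```bash
python3 -m handwheel '[{"delta_pos":[0,-3,0],"twist":[0,0,0],"jaw":0},{"delta_pos":[0,-6,0],"twist":[0,0,0],"jaw":0},{"delta_pos":[0.5,-7,3],"twist":[0,0,0],"jaw":0},{"delta_pos":[1,-7,6],"twist":[0,0,0],"jaw":0},{"delta_pos":[1.5,-7,9],"twist":[0,0,0],"jaw":0},{"delta_pos":[2.2,-7,12],"twist":[0,0,0],"jaw":0},{"delta_pos":[3,-7,15],"twist":[0,0,0],"jaw":0},{"delta_pos":[4,-7,18.5],"twist":[0,0,0],"jaw":0},{"delta_pos":[4.5,-7,22],"twist":[0,0,0],"jaw":0},{"delta_pos":[4.9,-6,23.8],"twist":[0,0,0],"jaw":0}]' 40
python3 -m handwheel '[{"delta_pos":[0,1,0],"twist":[0,0,0],"jaw":0},{"delta_pos":[0,3,0],"twist":[0,0,0],"jaw":0},{"delta_pos":[0,5,0],"twist":[0,0,0],"jaw":0},{"delta_pos":[0,7,0],"twist":[0,0,0],"jaw":0},{"delta_pos":[0,8,0],"twist":[0,0,0],"jaw":0},{"delta_pos":[0,8,0],"twist":[0,0,0],"jaw":0},{"delta_pos":[0,8,0],"twist":[0,0,0],"jaw":0},{"delta_pos":[0,8,0],"twist":[0,0,0],"jaw":0},{"delta_pos":[0,8,0],"twist":[0,0,0],"jaw":0},{"delta_pos":[0,8,0],"twist":[0,0,0],"jaw":0}]' 40
python3 - <<'E'
from h import *
c=cam("wrist"); p,m,s=tool(); print(p,s["force"],s["grip_width"])
cv2.imwrite("pics/w6.png",c["frame"][:,:,::-1])
E
```

```text
time_s: 5.6
eef_pos: [645.5, 268.5, 133.2]
ee_rot: [0.706, -0.705, -0.045, 0.042]
force: [0.2, -0.6, 0.1]
grip_width: 0.148
time_s: 6.43
eef_pos: [645.8, 264.4, 52.1]
ee_rot: [0.706, -0.706, -0.043, 0.042]
force: [-0.3, -0.7, -0.9]
grip_width: 0.148
[645.67833203 264.36710204  51.8419967 ] [-1.10646893  0.21285373  0.14490454] 0.144444680622389
```

View pics/w6.png

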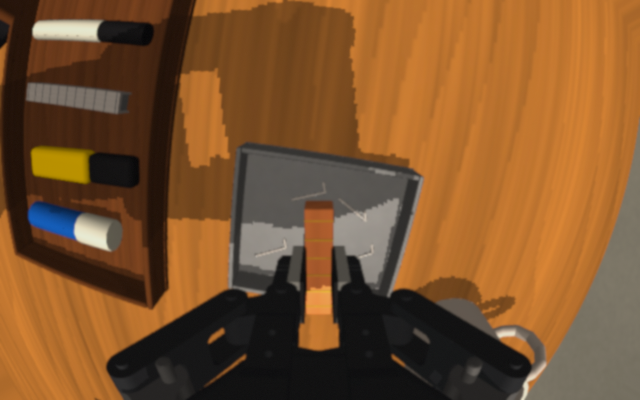

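```bash
python3 -m handwheel '[{"delta_pos":[0,2,0],"twist":[0,0,0],"jaw":0},{"delta_pos":[0,3.3,0],"twist":[0,0,0],"jaw":0},{"delta_pos":[0,3.7,0],"twist":[0,0,0],"jaw":0},{"delta_pos":[0,3.7,0],"twist":[0,0,0],"jaw":0},{"delta_pos":[0,3.7,0],"twist":[0,0,0],"jaw":0},{"delta_pos":[0,3.7,0],"twist":[0,0,0],"jaw":0.35},{"delta_pos":[0,3.7,0],"twist":[0,0,0],"jaw":0.35},{"delta_pos":[0,3.7,0],"twist":[0,0,0],"jaw":0.35},{"delta_pos":[0,3.7,0],"twist":[0,0,0],"jaw":0.35},{"delta_pos":[0,1,0],"twist":[0,0,0],"jaw":0.35}]' 40
python3 -m handwheel '[{"delta_pos":[0,-3,0],"twist":[0,0,0],"jaw":0.35},{"delta_pos":[0,-6,0],"twist":[0,0,0],"jaw":0.35},{"delta_pos":[0,-9,0],"twist":[0,0,0],"jaw":0.35},{"delta_pos":[0,-12,0],"twist":[0,0,0],"jaw":0.35},{"delta_pos":[0,-13,0],"twist":[0,0,0],"jaw":0.35},{"delta_pos":[0,-13,0],"twist":[0,0,0],"jaw":0.35},{"delta_pos":[0,-13,0],"twist":[0,0,0],"jaw":0.35},{"delta_pos":[0,-13,0],"twist":[0,0,0],"jaw":0.35},{"delta_pos":[0,-13,0],"twist":[0,0,0],"jaw":0.35},{"delta_pos":[0,-13,0],"twist":[0,0,0],"jaw":0.35}]' 40
python3 - <<'E'
from h import *
c=cam("wrist"); p,m,s=tool(); print(p,m.round(3),s["joints"],s["grip_width"])
cv2.imwrite("pics/w7.png",c["frame"][:,:,::-1])
P=cloud(c,True);Z=P[:,:,2];H=hsv(c)
g=(H[:,:,1]<60)&(H[:,:,2]>60)&(Z>12)&(Z<26)&(np.hypot(P[:,:,0]-455,P[:,:,1]-342)<65)
n,l,st,_=cv2.connectedComponentsWithStats(g.astype(np.uint8))
for i in range(1,n):
    if st[i,4]>40: print(st[i],rect(P[l==i]),np.median(P[l==i][:,2]))
E
```

```text
time_s: 7.32
eef_pos: [642.7, 263.6, 36.1]
ee_rot: [-0.705, 0.706, 0.039, -0.046]
force: [0.3, 0.5, 0.0]
grip_width: 0.352
time_s: 8.15
eef_pos: [644.9, 264.2, 169.3]
ee_rot: [-0.706, 0.706, 0.042, -0.044]
force: [0.1, 0.7, -0.2]
grip_width: 0.35
[645.03975406 264.22305277 169.66245564] [[ 0.993 -0.002 -0.121]
 [ 0.121 -0.     0.993]
 [-0.002 -1.    -0.   ]] [ 2.21147334e-01  7.53230795e-01  9.63807836e-01 -2.57844624e-06
  1.42648581e+00  1.00160369e-01] 0.3503458155481998
[121  40  54  18 652] (array([449.59963989, 393.10528564]), 69.04344177246094, 14.88359260559082, np.float64(-0.14203863147494014)) 20.096825497986032
[ 108   83   84   24 1098] (array([454.71969604, 343.51797485]), 106.42420959472656, 14.029657363891602, np.float64(-0.12121470912133805)) 19.522810791864003
```

View pics/w7.png

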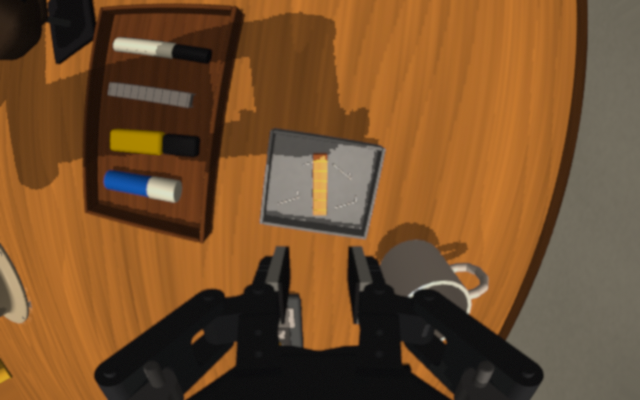

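```bash
python3 -m handwheel '[{"delta_pos":[-2,0,1],"twist":[0,-0.12,0],"jaw":0.35},{"delta_pos":[-4,0,2],"twist":[0,-0.24,0],"jaw":0.35},{"delta_pos":[-6,0,3],"twist":[0,-0.36,0],"jaw":0.35},{"delta_pos":[-8,0,4],"twist":[0,-0.48,0],"jaw":0.35},{"delta_pos":[-10,0,5],"twist":[0,-0.6,0],"jaw":0.35},{"delta_pos":[-12,0,6],"twist":[0,-0.72,0],"jaw":0.35},{"delta_pos":[-14,1,7.5],"twist":[0,-0.84,0],"jaw":0.35},{"delta_pos":[-16,2,9],"twist":[0,-0.96,0],"jaw":0.35},{"delta_pos":[-17.9,3,10.2],"twist":[0,-1.08,0],"jaw":0.35},{"delta_pos":[-17.9,4,10.2],"twist":[0,-1.2,0],"jaw":0.4}]' 40
python3 -m handwheel '[{"delta_pos":[0,0,0],"twist":[0,-0.07,0],"jaw":0.4},{"delta_pos":[0,0,0],"twist":[0,-0.131,0],"jaw":0.4},{"delta_pos":[0,0,0],"twist":[0,-0.131,0],"jaw":0.4},{"delta_pos":[0,1,0],"twist":[0,-0.131,0],"jaw":0.4},{"delta_pos":[0,1,0],"twist":[0,-0.131,0],"jaw":0.4},{"delta_pos":[0,1,0],"twist":[0,-0.131,0],"jaw":0.4},{"delta_pos":[0,1,0],"twist":[0,-0.131,0],"jaw":0.4},{"delta_pos":[0,1,0],"twist":[0,-0.131,0],"jaw":0.4},{"delta_pos":[0,1,0],"twist":[0,-0.131,0],"jaw":0.4},{"delta_pos":[0,1,0],"twist":[0,-0.131,0],"jaw":0.4}]' 40
cat >> h.py <<'E'
def stripm(c,fish=True,zlo=12,zhi=26,at=(455,342),r=75):
    P=cloud(c,fish);Z=P[:,:,2];H=hsv(c)
    g=(H[:,:,1]<60)&(H[:,:,2]>50)&(Z>zlo)&(Z<zhi)&(np.hypot(P[:,:,0]-at[0],P[:,:,1]-at[1])<r)
    n,l,st,_=cv2.connectedComponentsWithStats(g.astype(np.uint8))
    for i in range(1,n):
        if st[i,4]>40: print(st[i],rect(P[l==i]),np.median(P[l==i][:,2]))
E
python3 - <<'E'
from h import *
c=cam("wrist"); p,m,s=tool(); print(p,m.round(3),s["joints"],s["grip_width"])
cv2.imwrite("pics/w8.png",c["frame"][:,:,::-1])
stripm(c)
E
```

```text
time_s: 9.03
eef_pos: [452.0, 345.6, 130.3]
ee_rot: [0.557, -0.556, -0.436, 0.437]
force: [0.3, 0.1, -0.2]
grip_width: 0.397
time_s: 9.87
eef_pos: [455.4, 344.0, 121.1]
ee_rot: [-0.529, 0.529, 0.469, -0.469]
force: [-0.1, -0.6, 0.3]
grip_width: 0.404
[455.38637687 343.98617713 121.06453043] [[ 0.119  0.    -0.993]
 [ 0.993  0.     0.119]
 [ 0.    -1.    -0.   ]] [ 4.41715832e-01  5.16644766e-01  1.49985949e+00 -1.50986654e-05
  1.12479859e+00 -1.01013941e+00] 0.40004038601877906
[ 365  134   23   94 1547] (array([444.18490601, 393.50036621]), 79.3056640625, 15.22416877746582, np.float64(-0.14024046510691865)) 20.399825036395754
[ 309  137   18  121 1962] (array([454.44671631, 342.89007568]), 105.76856994628906, 13.699557304382324, np.float64(-0.12279636049273611)) 19.710026340103227
[254 234  24  22 246] (array([488.37475586, 291.58096313]), 21.78768539428711, 16.214710235595703, np.float64(0.24008350621745256)) 19.724336304403536
```

View pics/w8.png

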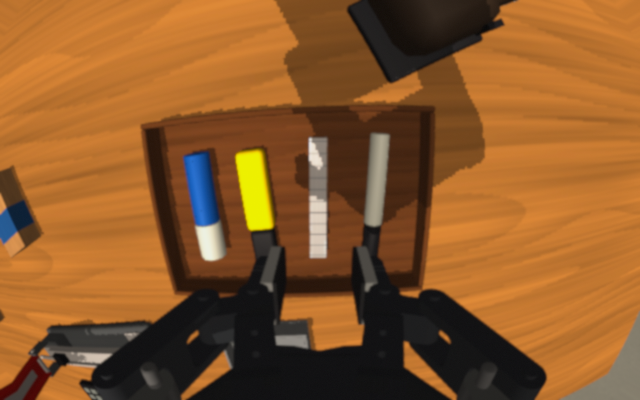

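```bash
python3 -m handwheel '[{"delta_pos":[-0.1,2,0.1],"twist":[0,0,0],"jaw":0.35},{"delta_pos":[-0.12,4,0.1],"twist":[0,0,0],"jaw":0.35},{"delta_pos":[-0.12,6,0.1],"twist":[0,0,0],"jaw":0.35},{"delta_pos":[-0.12,8,0.1],"twist":[0,0,0],"jaw":0.35},{"delta_pos":[-0.12,9.5,0.1],"twist":[0,0,0],"jaw":0.35},{"delta_pos":[-0.12,10.4,0.1],"twist":[0,0,0],"jaw":0.35},{"delta_pos":[-0.12,10.75,0.1],"twist":[0,0,0],"jaw":0.35},{"delta_pos":[-0.12,10.75,0.1],"twist":[0,0,0],"jaw":0.35},{"delta_pos":[-0.12,10.75,0.1],"twist":[0,0,0],"jaw":0.35},{"delta_pos":[-0.12,10.75,0.1],"twist":[0,0,0],"jaw":0.35}]' 40
python3 - <<'E'
from h import *
p,m,s=tool(); print(p,m.round(3),s["force"],s["grip_width"])
E
```

```text
time_s: 10.75
eef_pos: [454.7, 343.2, 14.5]
ee_rot: [-0.529, 0.529, 0.47, -0.469]
force: [0.1, -0.3, -0.4]
grip_width: 0.354
[454.73958528 343.17649841  14.45075319] [[ 0.118  0.002 -0.993]
 [ 0.993  0.001  0.118]
 [ 0.001 -1.    -0.002]] [ 0.13211074 -0.34030568 -0.38278848] 0.3543146682359522
```

```bash
python3 -m handwheel '[{"delta_pos":[0,0.08,0],"twist":[0,0,0],"jaw":0.25},{"delta_pos":[0,0.08,0],"twist":[0,0,0],"jaw":0.1},{"delta_pos":[0,0.08,0],"twist":[0,0,0],"jaw":0},{"delta_pos":[0,0.08,0],"twist":[0,0,0],"jaw":0},{"delta_pos":[0,0.08,0],"twist":[0,0,0],"jaw":0},{"delta_pos":[0,0.08,0],"twist":[0,0,0],"jaw":0},{"delta_pos":[0,0.08,0],"twist":[0,0,0],"jaw":0},{"delta_pos":[0,-0.5,0],"twist":[0,0,0],"jaw":0},{"delta_pos":[0,-2,0],"twist":[0,0,0],"jaw":0},{"delta_pos":[0,-4,0],"twist":[0,0,0],"jaw":0}]' 60
python3 -m handwheel '[{"delta_pos":[0,-2,0],"twist":[0,0,0],"jaw":0},{"delta_pos":[0,-4,0],"twist":[0,0,0],"jaw":0},{"delta_pos":[0,-6,0],"twist":[0,0,0],"jaw":0},{"delta_pos":[0,-8,0],"twist":[0,0,0],"jaw":0},{"delta_pos":[0,-10,0],"twist":[0,0,0],"jaw":0},{"delta_pos":[0,-10,0],"twist":[0,0,0],"jaw":0},{"delta_pos":[0,-10,0],"twist":[0,0,0],"jaw":0},{"delta_pos":[0,-10,0],"twist":[0,0,0],"jaw":0},{"delta_pos":[0,-10,0],"twist":[0,0,0],"jaw":0},{"delta_pos":[0,-10,0],"twist":[0,0,0],"jaw":0}]' 60
python3 - <<'E'
from h import *
c=cam("wrist"); p,m,s=tool(); print(p,m.round(3),s["force"],s["grip_width"])
cv2.imwrite("pics/w9.png",c["frame"][:,:,::-1])
stripm(c,zlo=110,zhi=180)
E
```

```text
time_s: 11.58
eef_pos: [453.4, 342.5, 52.9]
ee_rot: [0.529, -0.529, -0.468, 0.47]
force: [-0.2, 0.7, -0.3]
grip_width: 0.134
time_s: 12.42
eef_pos: [453.8, 342.7, 152.3]
ee_rot: [0.529, -0.529, -0.469, 0.47]
force: [0.2, -0.5, -0.6]
grip_width: 0.139
[453.91274609 342.73504107 152.54217576] [[ 0.119 -0.001 -0.993]
 [ 0.993 -0.001  0.119]
 [-0.001 -1.     0.001]] [ 0.41024143 -0.5224362  -0.00240503] 0.13874237928001376
[ 290  162   58  181 5173] (array([453.18963623, 343.40567017]), 105.49678802490234, 25.04831314086914, np.float64(-0.0378172869532887)) 158.71642382095382
```

View pics/w9.png

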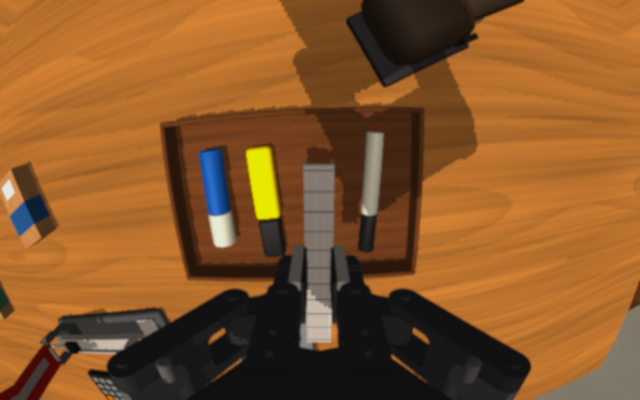

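```bash
python3 -m handwheel '[{"delta_pos":[-2,0,-1.5],"twist":[0,0.12,0],"jaw":0},{"delta_pos":[-5,0,-3.5],"twist":[0,0.24,0],"jaw":0},{"delta_pos":[-8,0,-5.5],"twist":[0,0.36,0],"jaw":0},{"delta_pos":[-11,0,-7.5],"twist":[0,0.48,0],"jaw":0},{"delta_pos":[-14,0,-9.5],"twist":[0,0.6,0],"jaw":0},{"delta_pos":[-17,0,-11.5],"twist":[0,0.72,0],"jaw":0},{"delta_pos":[-20,0,-13.5],"twist":[0,0.84,0],"jaw":0},{"delta_pos":[-22,0,-15.5],"twist":[0,0.96,0],"jaw":0},{"delta_pos":[-24,0,-17.5],"twist":[0,1.08,0],"jaw":0},{"delta_pos":[-26,0,-18.5],"twist":[0,1.2,0],"jaw":0}]' 60
python3 - <<'E'
from h import *
p,m,s=tool(); print(p,m.round(4),s["joints"],s["grip_width"])
d=np.array([626.5,19.1,120])-p; print(m.T@d)
E
```

```text
time_s: 13.3
eef_pos: [608.4, 61.0, 152.8]
ee_rot: [-0.702, 0.702, 0.086, -0.086]
force: [-0.3, 0.1, -0.3]
grip_width: 0.137
[608.35642826  60.97957313 152.75988379] [[ 9.701e-01 -1.000e-04 -2.427e-01]
 [ 2.427e-01 -0.000e+00  9.701e-01]
 [-1.000e-04 -1.000e+00 -0.000e+00]] [-9.14568924e-02  5.67220758e-01  1.32726817e+00 -5.95715051e-05
  1.24719770e+00 -3.36554911e-01] 0.13687386754001563
[  7.44185086  32.76008811 -45.02991572]
```

```bash
python3 -m handwheel '[{"delta_pos":[0.2,0,-1.5],"twist":[0,0.05,0],"jaw":0},{"delta_pos":[0.5,0,-3],"twist":[0,0.117,0],"jaw":0},{"delta_pos":[0.75,1.5,-4.5],"twist":[0,0.117,0],"jaw":0},{"delta_pos":[0.75,3.3,-4.5],"twist":[0,0.117,0],"jaw":0},{"delta_pos":[0.75,3.3,-4.5],"twist":[0,0.117,0],"jaw":0},{"delta_pos":[0.75,3.3,-4.5],"twist":[0,0.117,0],"jaw":0},{"delta_pos":[0.75,3.3,-4.5],"twist":[0,0.117,0],"jaw":0},{"delta_pos":[0.75,3.3,-4.5],"twist":[0,0.117,0],"jaw":0},{"delta_pos":[0.75,3.3,-4.5],"twist":[0,0.117,0],"jaw":0},{"delta_pos":[0.75,3.3,-4.5],"twist":[0,0.117,0],"jaw":0}]' 60
python3 - <<'E'
from h import *
c=cam("wrist"); p,m,s=tool(); print(p,m.round(4),s["joints"],s["grip_width"])
d=np.array([626.5,19.1,62])-p; print(m.T@d)
cv2.imwrite("pics/w10.png",c["frame"][:,:,::-1])
P=cloud(c,True);Z=P[:,:,2]
a=1.4426; tx=np.array([np.sin(a),np.cos(a)]); ax=np.array([np.cos(a),-np.sin(a)])
Q=P[:,:,:2]-np.array([626.5,19.1]); lat=Q@tx; lon=Q@ax
for zl,zh,n in [(48.5,53.5,"walls"),(120,131,"strip"),(53,57,"stop")]:
    for A,B in [(-75,-62),(-62,-56),(-52,-40),(-40,-30)]:
        k=(Z>zl)&(Z<zh)&(abs(lat)<15)&(lon>A)&(lon<B)
        if k.sum()>5: print(n,A,B,k.sum(),"neg",np.percentile(lat[k&(lat<0)],[3,50,97]).round(1) if (k&(lat<0)).any() else 0,"pos",np.percentile(lat[k&(lat>0)],[3,50,97]).round(1) if (k&(lat>0)).any() else 0,"lon",np.percentile(lon[k],[2,98]).round(1))
E
```

```text
time_s: 14.13
eef_pos: [625.7, 21.3, 121.1]
ee_rot: [-0.705, 0.706, 0.048, -0.047]
force: [-1.0, -0.4, -1.1]
grip_width: 0.136
[625.68377411  21.30997482 120.94280108] [[ 9.909e-01  8.000e-04 -1.349e-01]
 [ 1.349e-01 -1.000e-04  9.909e-01]
 [ 8.000e-04 -1.000e+00 -2.000e-04]] [-1.52813740e-01  6.29325557e-01  1.31083122e+00  1.27214073e-05
  1.20065223e+00 -2.88156887e-01] 0.13555088149815475
[ 0.46609426 58.94365435 -2.28743969]
walls -75 -62 65 neg [-12.8 -11.4  -3.1] pos [ 3.7 10.5 12.7] lon [-69.6 -62.1]
walls -62 -56 81 neg [-12.8 -11.4 -10. ] pos [10.6 12.  13.4] lon [-61.6 -56.1]
walls -52 -40 134 neg [-12.9 -11.5 -10.1] pos [10.2 11.5 13. ] lon [-51.7 -40.5]
walls -40 -30 74 neg [-12.9 -12.9 -12.9] pos [10.3 11.8 13.3] lon [-39.8 -30.4]
strip -52 -40 797 neg [-8.5 -4.5 -0.4] pos [0.1 2.8 5.5] lon [-51.7 -40.4]
strip -40 -30 613 neg [-8.2 -4.1 -0.3] pos [0.1 2.5 5.3] lon [-39.9 -30.2]
stop -75 -62 202 neg [-9.2 -4.9 -0.5] pos [0.2 4.9 9.6] lon [-66.7 -62.5]
stop -62 -56 56 neg [-9.2 -4.9 -1. ] pos [0.2 4.9 9.6] lon [-62.  -61.1]
```

View pics/w10.png

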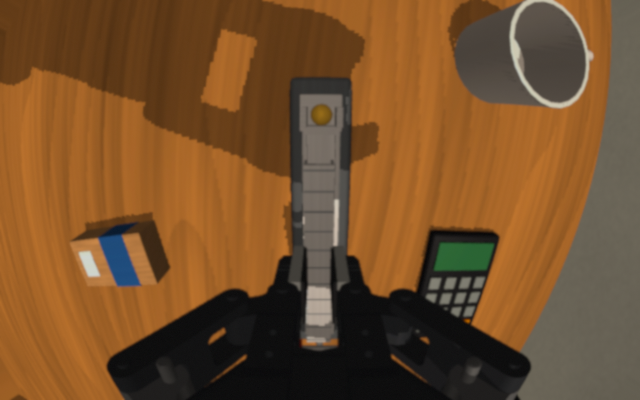

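```bash
python3 -m handwheel '[{"delta_pos":[0.1,1,-0.2],"twist":[0,0.007,0],"jaw":0},{"delta_pos":[0.13,2.5,-0.25],"twist":[0,0.007,0],"jaw":0},{"delta_pos":[0.13,4,-0.25],"twist":[0,0.007,0],"jaw":0},{"delta_pos":[0.13,5,-0.25],"twist":[0,0.007,0],"jaw":0},{"delta_pos":[0.13,5.6,-0.25],"twist":[0,0.007,0],"jaw":0},{"delta_pos":[0.13,5.6,-0.25],"twist":[0,0.007,0],"jaw":0},{"delta_pos":[0.13,5.6,-0.25],"twist":[0,0.007,0],"jaw":0},{"delta_pos":[0.13,5.6,-0.25],"twist":[0,0.007,0],"jaw":0},{"delta_pos":[0.13,5.6,-0.25],"twist":[0,0.007,0],"jaw":0},{"delta_pos":[0.13,5.6,-0.25],"twist":[0,0.007,0],"jaw":0}]' 60
cat > chk.py <<'E'
from h import *
import sys
c=cam("wrist"); p,m,s=tool(); print(p,m.round(4),s["force"],s["grip_width"])
d=np.array([626.5,19.1,52.5])-p; print(m.T@d)
crop(c,sys.argv[1],220,420,60,360,2)
P=cloud(c,True);Z=P[:,:,2]
a=1.4426; tx=np.array([np.sin(a),np.cos(a)]); ax=np.array([np.cos(a),-np.sin(a)])
Q=P[:,:,:2]-np.array([626.5,19.1]); lat=Q@tx; lon=Q@ax
zt=float(sys.argv[2])
for zl,zh,n in [(48.5,53.5,"walls"),(zt-3,zt+4,"strip"),(53,57,"stop")]:
    for A,B in [(-75,-62),(-62,-56),(-56,-40),(-40,-30),(30,60)]:
        k=(Z>zl)&(Z<zh)&(abs(lat)<15)&(lon>A)&(lon<B)
        if k.sum()>5: print(n,A,B,k.sum(),"neg",np.percentile(lat[k&(lat<0)],[3,50,97]).round(1) if (k&(lat<0)).any() else 0,"pos",np.percentile(lat[k&(lat>0)],[3,50,97]).round(1) if (k&(lat>0)).any() else 0,"lon",np.percentile(lon[k],[2,98]).round(1),"z",np.median(Z[k]).round(1))
E
python3 chk.py pics/w11.png 69
```

```text
time_s: 15.02
eef_pos: [627.5, 18.8, 65.1]
ee_rot: [-0.706, 0.706, 0.046, -0.045]
force: [-0.1, 0.3, -0.6]
grip_width: 0.136
[627.41102056  18.74557512  64.94430839] [[ 9.918e-01  9.000e-04 -1.277e-01]
 [ 1.277e-01 -2.000e-04  9.918e-01]
 [ 9.000e-04 -1.000e+00 -3.000e-04]] [-0.71788118 -1.00903881 -1.37516813] 0.13639728122295516
[-0.86895081 12.44344732  0.4710945 ]
walls -75 -62 149 neg [-12.8 -10.4  -1.6] pos [ 1.7  9.6 12.7] lon [-74.1 -62.2] z 50.6
walls -62 -56 147 neg [-12.9 -11.2  -9.7] pos [ 8.7 11.3 12.8] lon [-61.8 -56.1] z 50.6
walls -56 -40 369 neg [-13.1 -11.4  -9.8] pos [ 9.9 11.4 12.9] lon [-55.6 -40.3] z 50.6
walls -40 -30 211 neg [-13.2 -11.3  -9.7] pos [ 9.9 11.4 12.7] lon [-39.7 -30.2] z 50.6
walls 30 60 22 neg [-11.8 -10.7 -10. ] pos [10.3 10.9 11.6] lon [56.1 59.9] z 50.8
strip -75 -62 690 neg [-13.4  -5.8  -0. ] pos [ 0.4  9.4 13.4] lon [-75.  -67.4] z 68.9
strip -56 -40 840 neg [-6.8 -3.3 -0. ] pos [0.4 3.6 7.2] lon [-51.6 -40.2] z 71.2
strip -40 -30 619 neg [-6.6 -3.3 -0.1] pos [0.4 3.6 6.9] lon [-39.8 -30.1] z 71.2
strip 30 60 770 neg [-7.2 -3.6 -0.2] pos [0.4 3.7 7.1] lon [30.3 53.5] z 71.3
stop -75 -62 406 neg [-9.4 -5.  -0. ] pos [0.5 4.9 9.9] lon [-68.6 -62.1] z 54.6
stop -62 -56 84 neg [-9.8 -5.5 -0.2] pos [0.5 4.9 9.3] lon [-61.8 -60.6] z 54.6
```

View pics/w11.png

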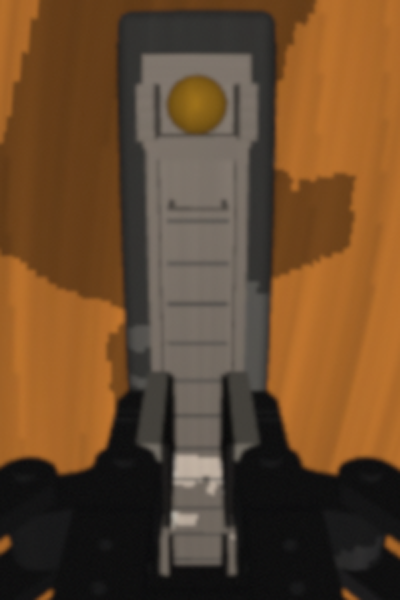

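```bash
python3 -m handwheel '[{"delta_pos":[0,0.5,0],"twist":[0,0,0],"jaw":0},{"delta_pos":[0,1,0],"twist":[0,0,0],"jaw":0},{"delta_pos":[0,1.2,0],"twist":[0,0,0],"jaw":0},{"delta_pos":[0,1.2,0],"twist":[0,0,0],"jaw":0},{"delta_pos":[0,1.2,0],"twist":[0,0,0],"jaw":0},{"delta_pos":[0,1.2,0],"twist":[0,0,0],"jaw":0},{"delta_pos":[0,1.2,0],"twist":[0,0,0],"jaw":0.2},{"delta_pos":[0,1.2,0],"twist":[0,0,0],"jaw":0.28},{"delta_pos":[0,1.2,0],"twist":[0,0,0],"jaw":0.35},{"delta_pos":[0,1.2,0],"twist":[0,0,0],"jaw":0.35}]' 60
python3 chk.py pics/w12.png 58.6
```

```text
time_s: 15.9
eef_pos: [627.2, 18.8, 52.2]
ee_rot: [0.706, -0.706, -0.045, 0.045]
force: [0.6, 0.8, 0.3]
grip_width: 0.345
[627.19019913  18.77180458  52.22179697] [[ 9.918e-01 -1.000e-04 -1.276e-01]
 [ 1.276e-01  1.000e-04  9.918e-01]
 [-1.000e-04 -1.000e+00  1.000e-04]] [-0.51654504  0.29859362  0.54777207] 0.34897517522545346
[-0.64270239 -0.27814129  0.41358803]
walls -75 -62 154 neg [-13.  -10.6  -0.8] pos [ 0.8  9.4 12.4] lon [-74.1 -62.1] z 51.0
walls -62 -56 170 neg [-13.  -11.6 -10.1] pos [ 8.1 11.4 12.9] lon [-61.8 -56.1] z 50.6
walls -56 -40 431 neg [-12.9 -11.5 -10.1] pos [ 9.7 11.6 13.1] lon [-55.6 -40.5] z 50.6
walls -40 -30 249 neg [-13.  -11.6 -10.1] pos [10.3 11.7 12.9] lon [-39.8 -30.2] z 50.6
walls 30 60 407 neg [-12.8 -11.3  -9.8] pos [10.1 11.6 13. ] lon [30.6 59.3] z 50.6
strip -75 -62 86 neg [-9.8 -9.3 -1.7] pos [2.3 9.3 9.7] lon [-74.7 -62.3] z 59.5
strip -56 -40 823 neg [-7.1 -3.6 -0.3] pos [0.1 3.3 6.5] lon [-51.7 -40.2] z 58.6
strip -40 -30 635 neg [-7.3 -3.8 -0.3] pos [0.1 3.4 6.6] lon [-39.8 -30.2] z 58.6
strip 30 60 749 neg [-7.4 -3.9 -0.5] pos [0.1 3.  6.7] lon [30.4 53.2] z 58.6
stop -75 -62 513 neg [-9.8 -5.7 -0.3] pos [0.2 5.1 9.7] lon [-70.3 -62.1] z 54.6
stop -62 -56 87 neg [-9.7 -5.1 -0.4] pos [0.6 5.2 9.6] lon [-61.8 -61.1] z 54.5
stop -56 -40 58 neg [-7.1 -4.4 -0.3] pos [0.1 3.3 6.1] lon [-51.9 -51. ] z 56.0
```

```bash
python3 -m handwheel '[{"delta_pos":[0,-0.5,0],"twist":[0,0,0],"jaw":0.35},{"delta_pos":[0,-1,0],"twist":[0,0,0],"jaw":0.35},{"delta_pos":[0,-2,0],"twist":[0,0,0],"jaw":0.35},{"delta_pos":[0,-4,0],"twist":[0,0,0],"jaw":0.35},{"delta_pos":[0,-6,0.4],"twist":[0,0,0],"jaw":0.35},{"delta_pos":[0,-8,0.8],"twist":[0,0,0],"jaw":0.35},{"delta_pos":[0,-8.5,0.8],"twist":[0,0,0],"jaw":0.35},{"delta_pos":[0,-8.5,0.8],"twist":[0,0,0],"jaw":0.35},{"delta_pos":[0,-8.5,0.8],"twist":[0,0,0],"jaw":0.3},{"delta_pos":[0,-8.5,0.8],"twist":[0,0,0],"jaw":0}]' 60
python3 chk.py pics/w13.png 58.6
```

```text
time_s: 16.78
eef_pos: [625.6, 26.6, 136.1]
ee_rot: [0.706, -0.706, -0.044, 0.046]
force: [0.1, 1.0, -1.0]
grip_width: 0.176
[625.62278047  26.58631239 136.04116886] [[ 9.918e-01 -2.300e-03 -1.274e-01]
 [ 1.274e-01  3.000e-04  9.919e-01]
 [-2.200e-03 -1.000e+00  6.000e-04]] [0.40848466 0.74567773 0.48324145] 0.08557030476584201
[ 0.10416737 83.53658814 -7.58741541]
walls -75 -62 47 neg [-12.9 -11.4  -2.3] pos [ 2.6 11.1 12.9] lon [-67.1 -62.4] z 51.2
walls -62 -56 81 neg [-12.9 -11.5  -9.9] pos [ 7.1 11.5 13. ] lon [-61.8 -56.5] z 50.7
walls -56 -40 182 neg [-12.9 -11.2  -7.1] pos [ 6.3 10.9 12.4] lon [-55.8 -40.5] z 50.7
walls -40 -30 95 neg [-12.5 -11.4 -10.2] pos [10.2 11.7 12.5] lon [-39.8 -30.3] z 50.6
walls 30 60 136 neg [-13.  -11.5 -10. ] pos [10.3 10.5 10.8] lon [30.5 58.7] z 50.7
strip -75 -62 22 neg [-9.4 -9.4 -4.4] pos [1.4 6.1 8.3] lon [-74.6 -62.5] z 56.1
strip -56 -40 322 neg [-6.9 -3.6 -0.4] pos [0.3 3.3 6.9] lon [-51.3 -40.5] z 58.5
strip -40 -30 270 neg [-7.  -3.7 -0.4] pos [0.3 3.3 6.9] lon [-39.9 -30.2] z 58.7
strip 30 60 434 neg [-7.7 -3.7 -0.5] pos [0.4 3.6 6.9] lon [30.7 52.7] z 58.7
stop -75 -62 207 neg [-9.7 -4.7 -0.4] pos [0.4 4.7 9.1] lon [-67.3 -62. ] z 54.7
stop -62 -56 51 neg [-9.1 -4.7 -0.4] pos [0.9 4.7 9. ] lon [-61.4 -60.5] z 54.6
stop -56 -40 20 neg [-6.7 -3.3 -0.4] pos [0.5 3.3 6.7] lon [-51.4 -48.7] z 56.4
```

View pics/w13.png

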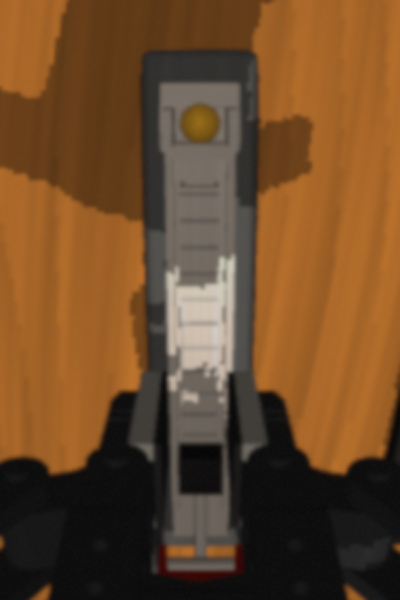

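```bash
python3 -m handwheel '[{"delta_pos":[0,-3,0],"twist":[0,0,0],"jaw":0},{"delta_pos":[0,-6.5,0],"twist":[0,0,0],"jaw":0},{"delta_pos":[0,-10,0],"twist":[0,0,0],"jaw":0},{"delta_pos":[0,-13.5,0],"twist":[0,0,0],"jaw":0},{"delta_pos":[0,-17,0],"twist":[0,0,0],"jaw":0},{"delta_pos":[0,-20,0],"twist":[0,0,0],"jaw":0},{"delta_pos":[0,-20,-3],"twist":[0,0,0],"jaw":0},{"delta_pos":[0,-20,-6.5],"twist":[0,0,0],"jaw":0},{"delta_pos":[0,-20,-10],"twist":[0,0,0],"jaw":0},{"delta_pos":[0,-20,-14],"twist":[0,0,0],"jaw":0}]' 60
python3 -m handwheel '[{"delta_pos":[0,0,0],"twist":[0,0,0],"jaw":0},{"delta_pos":[0,0,0],"twist":[0,0,0],"jaw":0},{"delta_pos":[0,0,0],"twist":[0,0,0],"jaw":0},{"delta_pos":[0,0,0],"twist":[0,0,0],"jaw":0},{"delta_pos":[0,0,0],"twist":[0,0,0],"jaw":0},{"delta_pos":[0,0,0],"twist":[0,0,0],"jaw":0},{"delta_pos":[0,0,0],"twist":[0,0,0],"jaw":0},{"delta_pos":[0,0,0],"twist":[0,0,0],"jaw":0},{"delta_pos":[0,0,0],"twist":[0,0,0],"jaw":0},{"delta_pos":[0,0,0],"twist":[0,0,0],"jaw":0}]' 60
python3 - <<'E'
from h import *
p,m,s=tool(); print(p,m.round(4),s["joints"],s["grip_width"])
hin=np.array([641.6,-97.5,66]); f=np.array([-.1276,.992,0]); t=np.array([.992,.1276,0])
print("u",(p-hin)@f,"lat",(p-hin)@t)
c=cam("wrist"); cv2.imwrite("pics/w14.png",c["frame"][:,:,::-1])
P=cloud(c,True);H=hsv(c)
red=((H[:,:,0]<6)|(H[:,:,0]>174))&(H[:,:,1]>150)&(P[:,:,2]>100)&(P[:,:,2]<300)
Q=P[red]-hin
for z in range(120,290,10):
    k=abs(Q[:,2]+66-z)<5
    if k.sum()>3: print(z,k.sum(),"u",np.percentile(Q[k]@f,[5,50,95]).round(1),"lat",np.percentile(Q[k]@t,[5,95]).round(1))
c=cam("scene"); crop(c,"pics/s1.png",200,460,130,340,2.5)
E
```

```text
time_s: 17.67
eef_pos: [644.0, -113.0, 336.6]
ee_rot: [0.706, -0.705, -0.045, 0.046]
force: [1.2, 0.3, 0.4]
grip_width: 0.003
time_s: 18.5
eef_pos: [644.0, -112.0, 337.5]
ee_rot: [-0.706, 0.706, 0.045, -0.045]
force: [0.3, 0.0, -0.5]
grip_width: 0.0
[ 644.01696225 -112.03717853  337.46780667] [[ 9.918e-01  0.000e+00 -1.278e-01]
 [ 1.278e-01 -1.000e-04  9.918e-01]
 [ 0.000e+00 -1.000e+00 -1.000e-04]] [-3.51093631e-01  5.91578278e-01  8.13380386e-01 -3.61512015e-05
  1.73657214e+00 -4.79201127e-01] 7.903642386687016e-05
u -14.729285485959098 lat 0.5426825674331104
130 14 u [15.3 18.6 21.8] lat [-14.2  15.2]
160 28 u [19.2 22.4 25.5] lat [-15.1  16. ]
250 49 u [33.  38.9 45.4] lat [-14.8  15.8]
260 331 u [23.6 39.3 47.8] lat [-16.3  17.1]
270 607 u [24.7 29.  35.9] lat [-13.8  14.9]
```

View pics/w14.png

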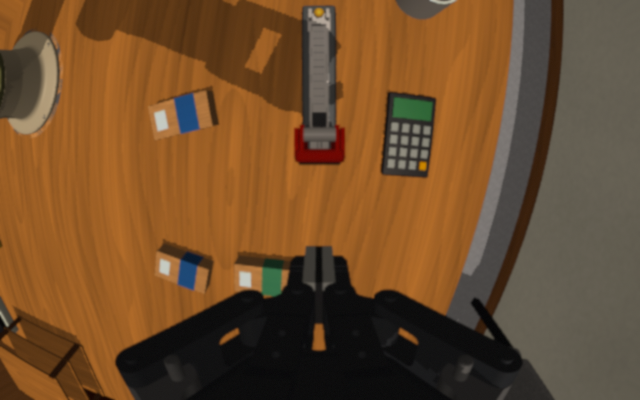

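View pics/s1.png

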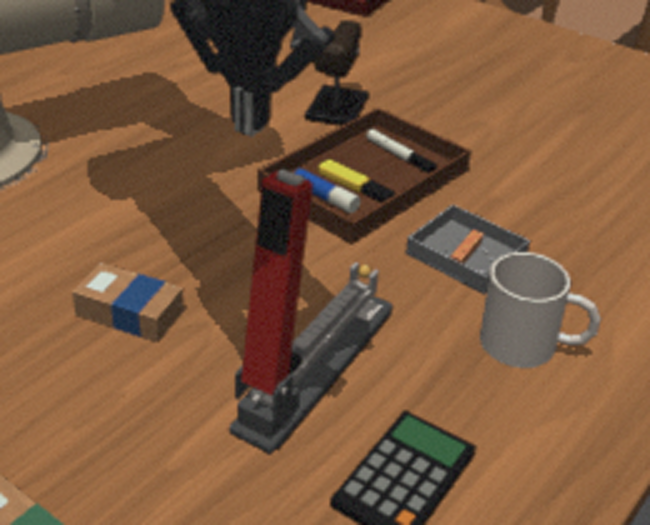

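```bash
python3 -m handwheel '[{"delta_pos":[0,3,0],"twist":[0,0,0],"jaw":0},{"delta_pos":[0,6,0],"twist":[0,0,0],"jaw":0},{"delta_pos":[0,8.75,0],"twist":[0,0,0],"jaw":0},{"delta_pos":[0,8.75,0],"twist":[0,0,0],"jaw":0},{"delta_pos":[0,8.75,0.8],"twist":[0,0,0],"jaw":0},{"delta_pos":[0,8.75,1.6],"twist":[0,0,0],"jaw":0},{"delta_pos":[0,8.8,2.5],"twist":[0,0,0],"jaw":0},{"delta_pos":[0,9.0,4],"twist":[0,0,0],"jaw":0},{"delta_pos":[0,9.4,5.6],"twist":[0,0,0],"jaw":0},{"delta_pos":[0,9.9,7.1],"twist":[0,0,0],"jaw":0}]' 60
python3 - <<'E'
from h import *
p,m,s=tool(); print(p,s["force"],s["wrist_torque"])
hin=np.array([641.6,-97.5,66]); f=np.array([-.1276,.992,0])
print("u",(p-hin)@f)
c=cam("scene"); crop(c,"pics/s2.png",200,460,130,340,2.5)
E
```

```text
time_s: 19.43
eef_pos: [635.1, -39.8, 239.4]
ee_rot: [-0.705, 0.706, 0.046, -0.045]
force: [1.4, -1.2, 2.8]
grip_width: -0.001
[635.07672266 -39.78781517 239.37785032] [ 1.35961021 -1.16237893  2.8438627 ] [-0.19713832 -0.20408561  0.02635354]
u 58.082857542998006
```

View pics/s2.png

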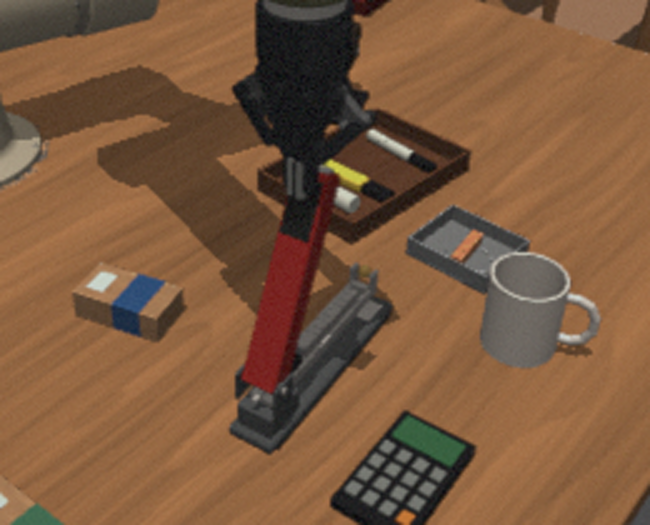

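```bash
python3 -m handwheel '[{"delta_pos":[0,0.7,1.4],"twist":[0,0,0],"jaw":0},{"delta_pos":[0,1.5,2.8],"twist":[0,0,0],"jaw":0},{"delta_pos":[0,2.4,4.1],"twist":[0,0,0],"jaw":0},{"delta_pos":[0,3.4,5.3],"twist":[0,0,0],"jaw":0},{"delta_pos":[0,4.5,6.5],"twist":[0,0,0],"jaw":0},{"delta_pos":[0,5.7,7.6],"twist":[0,0,0],"jaw":0},{"delta_pos":[0,7.1,8.5],"twist":[0,0,0],"jaw":0},{"delta_pos":[0,8.5,9.4],"twist":[0,0,0],"jaw":0},{"delta_pos":[0,9.9,10.1],"twist":[0,0,0],"jaw":0},{"delta_pos":[0,11.5,10.6],"twist":[0,0,0],"jaw":0}]' 60
python3 - <<'E'
from h import *
p,m,s=tool(); print(p,s["force"],s["wrist_torque"])
hin=np.array([641.6,-97.5,66]); f=np.array([-.1276,.992,0])
print("u",(p-hin)@f)
c=cam("scene"); crop(c,"pics/s3.png",200,460,130,340,2.5)
E
```

```text
time_s: 20.32
eef_pos: [621.1, 65.0, 122.4]
ee_rot: [0.706, -0.705, -0.045, 0.045]
force: [-0.2, 1.4, 5.7]
grip_width: -0.001
[621.08248698  65.02399901 122.35282491] [-0.23443444  1.43204738  5.65998368] [ 0.3908821  -0.0540617  -0.00669965]
u 163.8418416758545
```

View pics/s3.png

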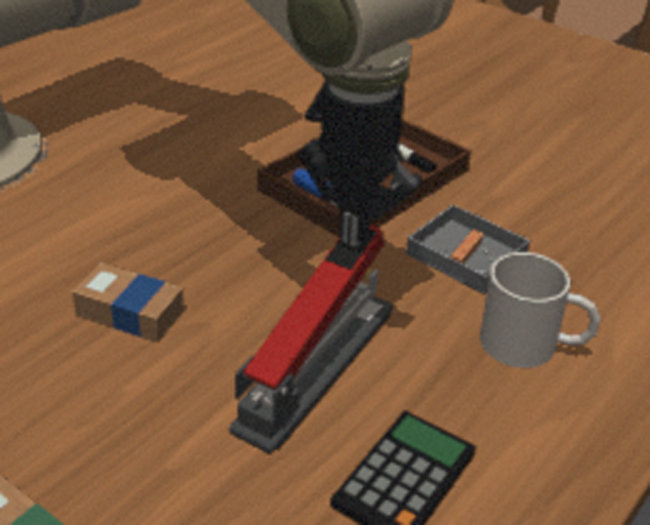

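```bash
python3 -m handwheel '[{"delta_pos":[0,0.7,0.3],"twist":[0,0,0],"jaw":0},{"delta_pos":[0,1.3,0.5],"twist":[0,0,0],"jaw":0},{"delta_pos":[0,2.1,0.7],"twist":[0,0,0],"jaw":0},{"delta_pos":[0,2.9,0.8],"twist":[0,0,0],"jaw":0},{"delta_pos":[0,3.6,0.9],"twist":[0,0,0],"jaw":0},{"delta_pos":[0,4.1,1],"twist":[0,0,0],"jaw":0},{"delta_pos":[0,4.5,1],"twist":[0,0,0],"jaw":0},{"delta_pos":[0,4.7,1],"twist":[0,0,0],"jaw":0},{"delta_pos":[0,4.7,1],"twist":[0,0,0],"jaw":0},{"delta_pos":[0,4.7,1],"twist":[0,0,0],"jaw":0}]' 60
python3 - <<'E'
from h import *
p,m,s=tool(); print(p,s["force"],s["wrist_torque"])
c=cam("scene"); crop(c,"pics/s4.png",200,460,130,340,2.5)
E
```

```text
time_s: 21.2
eef_pos: [620.2, 73.5, 76.0]
ee_rot: [0.706, -0.705, -0.045, 0.045]
force: [-0.3, 1.5, 1.5]
grip_width: -0.001
[620.2023802   73.54067778  76.01968089] [-0.34455091  1.45710001  1.52340644] [ 0.29067131  0.16962117 -0.0073896 ]
```

View pics/s4.png

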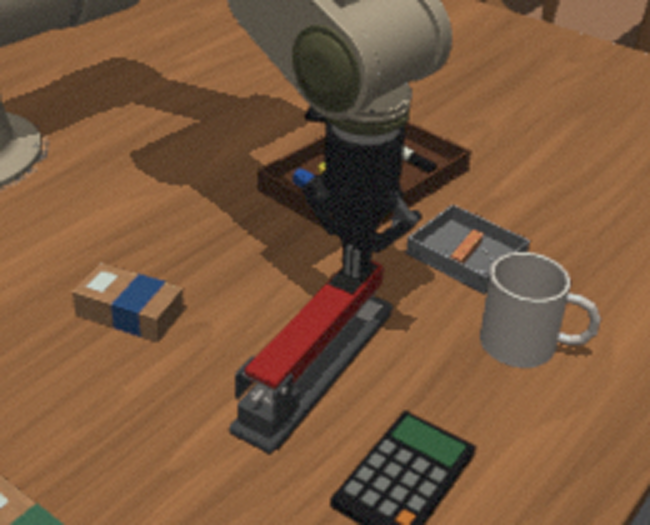

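```bash
python3 -m handwheel '[{"delta_pos":[0,0.1,0],"twist":[0,0,0],"jaw":0},{"delta_pos":[0,0.2,0],"twist":[0,0,0],"jaw":0},{"delta_pos":[0,0.3,0],"twist":[0,0,0],"jaw":0},{"delta_pos":[0,0.3,0],"twist":[0,0,0],"jaw":0},{"delta_pos":[0,0.3,0],"twist":[0,0,0],"jaw":0},{"delta_pos":[0,0.3,0],"twist":[0,0,0],"jaw":0},{"delta_pos":[0,0.3,0],"twist":[0,0,0],"jaw":0},{"delta_pos":[0,0.3,0],"twist":[0,0,0],"jaw":0},{"delta_pos":[0,0.3,0],"twist":[0,0,0],"jaw":0},{"delta_pos":[0,0.3,0],"twist":[0,0,0],"jaw":0}]' 60
```

```text
time_s: 22.08
eef_pos: [620.4, 73.5, 75.8]
ee_rot: [-0.706, 0.706, 0.046, -0.045]
force: [-9.8, 1.3, 20.1]
grip_width: 0.001
```

```bash
python3 -m handwheel '[{"delta_pos":[0,-0.5,0],"twist":[0,0,0],"jaw":0},{"delta_pos":[0,-1,0],"twist":[0,0,0],"jaw":0},{"delta_pos":[0,-2,0],"twist":[0,0,0],"jaw":0},{"delta_pos":[0,-4,0],"twist":[0,0,0],"jaw":0},{"delta_pos":[0,-6,0],"twist":[0,0,0],"jaw":0},{"delta_pos":[0,-8,0],"twist":[0,0,0],"jaw":0},{"delta_pos":[0,-10,0],"twist":[0,0,0],"jaw":0},{"delta_pos":[-1,-12,0],"twist":[0,0,0],"jaw":0.3},{"delta_pos":[-3,-14,0],"twist":[0,0,0],"jaw":0.6},{"delta_pos":[-5,-16,0],"twist":[0,0,0],"jaw":1}]' 60
python3 - <<'E'
from h import *
p,m,s=tool(); print(p,m.round(3),s["force"],s["joints"])
c=cam("scene"); crop(c,"pics/s5.png",120,460,130,380,2.2)
c=cam("wrist"); cv2.imwrite("pics/w15.png",c["frame"][:,:,::-1])
E
```

```text
time_s: 22.92
eef_pos: [570.0, 66.8, 234.3]
ee_rot: [-0.706, 0.706, 0.045, -0.045]
force: [0.2, 0.1, -0.0]
grip_width: 0.413
[569.98629886  66.79012248 234.26961083] [[ 0.992  0.    -0.128]
 [ 0.128 -0.     0.992]
 [-0.    -1.    -0.   ]] [ 0.24343501  0.0822223  -0.02293869] [-8.73909360e-02  4.19497493e-01  1.33922477e+00 -6.57968368e-05
  1.38286428e+00 -2.15359644e-01]
```

View pics/s5.png

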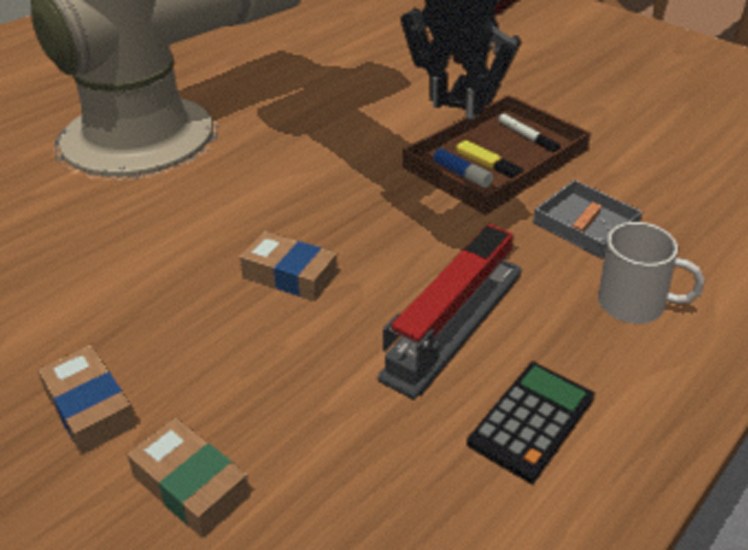

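View pics/w15.png

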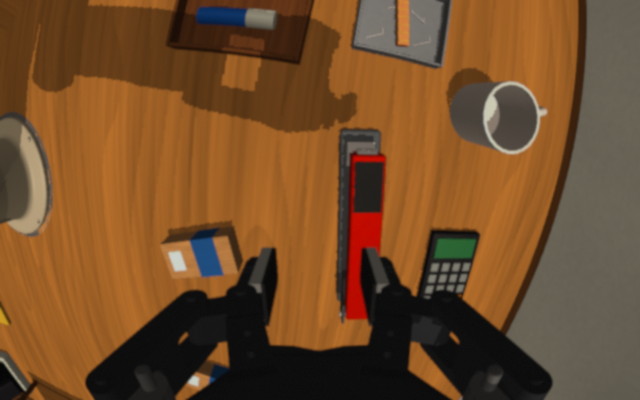

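```bash
python3 -m handwheel '[{"delta_pos":[-2,0,-1.5],"twist":[0,0.12,0],"jaw":1},{"delta_pos":[-4,0,-3],"twist":[0,0.24,0],"jaw":1},{"delta_pos":[-6,0,-4.5],"twist":[0,0.36,0],"jaw":1},{"delta_pos":[-8,0,-6],"twist":[0,0.48,0],"jaw":1},{"delta_pos":[-10,0,-7.5],"twist":[0,0.6,0],"jaw":1},{"delta_pos":[-12,0,-9],"twist":[0,0.72,0],"jaw":1},{"delta_pos":[-14,0,-10.5],"twist":[0,0.84,0],"jaw":1},{"delta_pos":[-16.4,0,-11.4],"twist":[0,0.96,0],"jaw":1},{"delta_pos":[-16.4,0,-11.4],"twist":[0,1.08,0],"jaw":1},{"delta_pos":[-16.4,0,-11.4],"twist":[0,1.2,0],"jaw":1}]' 40
python3 -m handwheel '[{"delta_pos":[0,1,0],"twist":[0,0.12,0],"jaw":1},{"delta_pos":[0,2,0],"twist":[0,0.22,0],"jaw":1},{"delta_pos":[0,4,0],"twist":[0,0.22,0],"jaw":1},{"delta_pos":[0,6,0],"twist":[0,0.22,0],"jaw":1},{"delta_pos":[0,8,0],"twist":[0,0.22,0],"jaw":1},{"delta_pos":[0,8,0],"twist":[0,0.22,0],"jaw":1},{"delta_pos":[0,8,0],"twist":[0,0.22,0],"jaw":1},{"delta_pos":[0,8,0],"twist":[0,0.22,0],"jaw":1},{"delta_pos":[0,8,0],"twist":[0,0.22,0],"jaw":1},{"delta_pos":[0,8,0],"twist":[0,0.22,0],"jaw":1}]' 40
cat > box.py <<'E'
from h import *
import sys
c=cam(sys.argv[1]); p,m,s=tool(); print(p.round(1),"az",np.arctan2(m[1,0],m[0,0]).round(4),s["joints"].round(2),s["grip_width"].round(3),s["force"].round(1))
fish=sys.argv[1]=="wrist"
P=cloud(c,fish); Z=P[:,:,2]; cv2.imwrite(sys.argv[2],c["frame"][:,:,::-1])
zt=float(sys.argv[3])
M=(Z>zt-5)&(Z<zt+4)&(P[:,:,0]>150)&(P[:,:,0]<700)&(P[:,:,1]<-0)&(P[:,:,1]>-550)
H=hsv(c); M&=((H[:,:,1]>60)|(H[:,:,2]>120))
n,l,st,_=cv2.connectedComponentsWithStats(cv2.morphologyEx(M.astype(np.uint8),cv2.MORPH_OPEN,np.ones((3,3))))
for i in range(1,n):
    if st[i,4]>150:
        q=P[l==i]; ce,w,h,a=rect(q); d=np.array([ce[0],ce[1],p[2]])-p
        print(st[i],ce.round(1),round(w,1),round(h,1),"yaw",round(a,4),"z",np.median(q[:,2]).round(1),"tool d",(m.T@d).round(1))
E
python3 box.py wrist pics/w16.png 34; python3 box.py top pics/t5.png 33
```

```text
time_s: 23.85
eef_pos: [422.1, -67.8, 233.3]
ee_rot: [-0.607, 0.607, -0.364, 0.363]
force: [0.2, 0.3, -0.5]
grip_width: 1.003
time_s: 24.68
eef_pos: [422.9, -67.3, 154.3]
ee_rot: [0.565, -0.564, 0.425, -0.426]
force: [0.1, -0.3, 0.5]
grip_width: 1.004Traceback (most recent call last):
  File "box.py", line 3, in <module>
    c=cam(sys.argv[1]); p,m,s=tool(); print(p.round(1),"az",np.arctan2(m[1,0],m[0,0]).round(4),s["joints"].round(2),s["grip_width"].round(3),s["force"].round(1))
                                                                                                                    ^^^^^^^^^^^^^^^^^^^^^
AttributeError: 'float' object has no attribute 'round'
Traceback (most recent call last):
  File "box.py", line 3, in <module>
    c=cam(sys.argv[1]); p,m,s=tool(); print(p.round(1),"az",np.arctan2(m[1,0],m[0,0]).round(4),s["joints"].round(2),s["grip_width"].round(3),s["force"].round(1))
                                                                                                                    ^^^^^^^^^^^^^^^^^^^^^
AttributeError: 'float' object has no attribute 'round'
```

```bash
sed -i 's/s\["grip_width"\].round(3)/round(s["grip_width"],3)/' box.py
python3 box.py wrist pics/w16.png 34; python3 box.py top pics/t5.png 33
```

```text
[422.7 -67.1 153.9] az -1.292 [-0.43  0.18  1.88  0.    1.07  0.86] 0.999 [-0.6 -0.5  0.1]
[ 554   81   51  100 2968] [ 575.3 -330. ] 104.6 59.2 yaw 0.0238 z 34.7 tool d [2.947e+02 2.000e-01 7.440e+01]
[ 285  136   67   25 1629] [462.3 -55.7] 57.1 21.4 yaw -1.2911 z 34.5 tool d [-0.   0.  41.2]
[ 286  162   65   36 2279] [435.6 -63.2] 56.9 32.2 yaw -1.295 z 34.9 tool d [-0.2  0.  13.5]
[ 287  199   62   49 2949] [395.9 -74.5] 56.4 48.5 yaw -1.2918 z 34.6 tool d [ -0.3  -0.  -27.8]
[ 502  211   71   87 2609] [ 421.2 -340.7] 104.4 58.7 yaw -0.1947 z 34.6 tool d [ 2.626e+02  1.000e-01 -7.670e+01]
[422.6 -67.1 153.7] az -1.292 [-0.43  0.18  1.88  0.    1.07  0.86] 1.001 [-0.  -0.3  0.7]
[450 178  22  36 621] [ 574.6 -330.1] 102.3 57.9 yaw 0.0021 z 32.9 tool d [2.947e+02 1.000e-01 7.380e+01]
[455 230  24  39 582] [ 421.  -341.2] 103.8 56.9 yaw -0.1813 z 32.8 tool d [ 2.631e+02  1.000e-01 -7.700e+01]
```

View pics/w16.png

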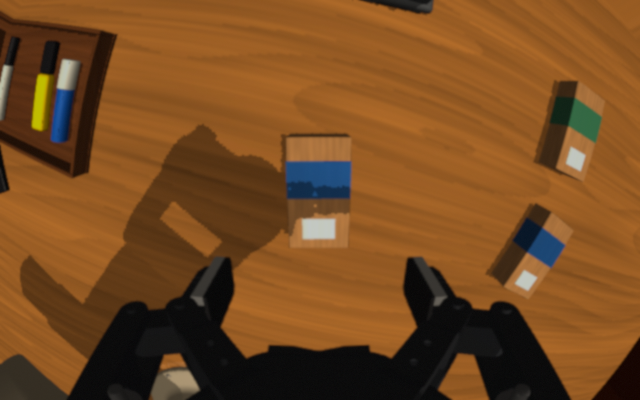

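View pics/t5.png

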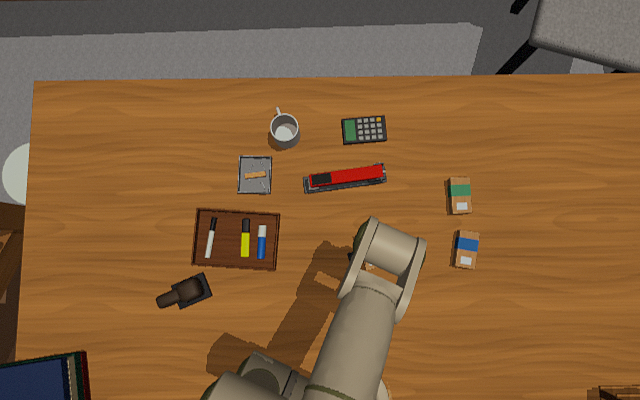

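```bash
python3 -m handwheel '[{"delta_pos":[0,2,0],"twist":[0,0,0],"jaw":1},{"delta_pos":[0,5,0],"twist":[0,0,0],"jaw":1},{"delta_pos":[0,8,0],"twist":[0,0,0],"jaw":1},{"delta_pos":[0,11,0],"twist":[0,0,0],"jaw":1},{"delta_pos":[0,13.4,0],"twist":[0,0,0],"jaw":1},{"delta_pos":[0,14.4,0],"twist":[0,0,0],"jaw":1},{"delta_pos":[0,14.4,0],"twist":[0,0,0],"jaw":1},{"delta_pos":[0,14.4,0],"twist":[0,0,0],"jaw":1},{"delta_pos":[0,14.4,0],"twist":[0,0,0],"jaw":0.7},{"delta_pos":[0,14.4,0],"twist":[0,0,0],"jaw":0.5}]' 40
python3 -m handwheel '[{"delta_pos":[0,0,0],"twist":[0,0,0],"jaw":0.4},{"delta_pos":[0,0,0],"twist":[0,0,0],"jaw":0.4},{"delta_pos":[0,0,0],"twist":[0,0,0],"jaw":0.4},{"delta_pos":[0,0,0],"twist":[0,0,0],"jaw":0.4},{"delta_pos":[0,-0.5,0],"twist":[0,0,0],"jaw":0.4},{"delta_pos":[0,-2,0],"twist":[0,0,0],"jaw":0.4},{"delta_pos":[0,-4,0],"twist":[0,0,0],"jaw":0.4},{"delta_pos":[0,-7,0],"twist":[0,0,0],"jaw":0.4},{"delta_pos":[0,-10,0],"twist":[0,0,0],"jaw":0.4},{"delta_pos":[0,-13,0],"twist":[0,0,0],"jaw":0.4}]' 40
python3 box.py wrist pics/w17.png 160
```

```text
time_s: 25.72
eef_pos: [423.1, -67.3, 10.4]
ee_rot: [0.565, -0.564, 0.425, -0.426]
force: [0.2, -0.8, 1.1]
grip_width: 0.75
time_s: 26.55
eef_pos: [422.1, -66.8, 141.4]
ee_rot: [0.565, -0.565, 0.426, -0.426]
force: [-0.3, -0.8, -2.9]
grip_width: 0.642
[424.6 -67.8 146.5] az -1.2916 [-0.43  0.2   1.89  0.    1.05  0.86] 0.646 [ 3.2 -0.8  4.8]
[254 168 102   5 448] [469.5 -46.9] 43.0 1.0 yaw -1.293 z 158.6 tool d [-7.7  0.3 49. ]
```

View pics/w17.png

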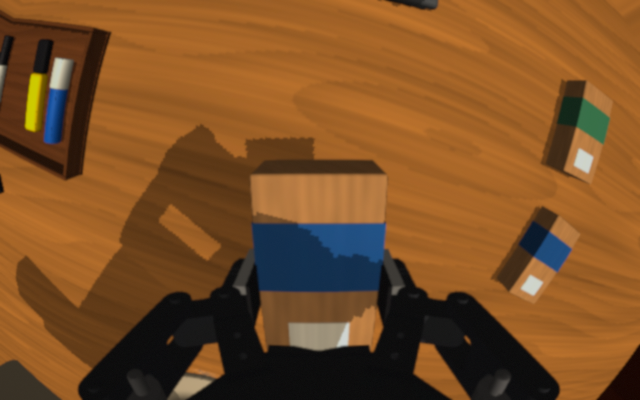

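```bash
python3 -m handwheel '[{"delta_pos":[2.5,0,-0.5],"twist":[0,0.03,0],"jaw":0.4},{"delta_pos":[5.5,0,-1],"twist":[0,0.06,0],"jaw":0.4},{"delta_pos":[8.5,0,-1.6],"twist":[0,0.1,0],"jaw":0.4},{"delta_pos":[12,0,-2.2],"twist":[0,0.14,0],"jaw":0.4},{"delta_pos":[15.5,0,-2.8],"twist":[0,0.18,0],"jaw":0.4},{"delta_pos":[19,0,-3.5],"twist":[0,0.22,0],"jaw":0.4},{"delta_pos":[22.5,0,-4.2],"twist":[0,0.255,0],"jaw":0.4},{"delta_pos":[25,0,-4.8],"twist":[0,0.255,0],"jaw":0.4},{"delta_pos":[25.9,0,-4.8],"twist":[0,0.255,0],"jaw":0.4},{"delta_pos":[25.9,0,-4.8],"twist":[0,0.255,0],"jaw":0.4}]' 40
python3 -m handwheel '[{"delta_pos":[0,0,0],"twist":[0,0,0],"jaw":0.4},{"delta_pos":[0,0,0],"twist":[0,0,0],"jaw":0.4},{"delta_pos":[0,0,0],"twist":[0,0,0],"jaw":0.4},{"delta_pos":[0,0,0],"twist":[0,0,0],"jaw":0.4},{"delta_pos":[0,0,0],"twist":[0,0,0],"jaw":0.4},{"delta_pos":[0,0,0],"twist":[0,0,0],"jaw":0.4},{"delta_pos":[0,0,0],"twist":[0,0,0],"jaw":0.4},{"delta_pos":[0,0,0],"twist":[0,0,0],"jaw":0.4},{"delta_pos":[0,0,0],"twist":[0,0,0],"jaw":0.4},{"delta_pos":[0,0,0],"twist":[0,0,0],"jaw":0.4}]' 40
python3 box.py wrist pics/w18.png 34.5; python3 box.py top pics/t6.png 33
```

```text
time_s: 27.43
eef_pos: [447.4, -330.7, 139.3]
ee_rot: [-0.505, 0.505, -0.494, 0.495]
force: [-0.7, 0.4, -1.4]
grip_width: 0.647
time_s: 28.27
eef_pos: [447.6, -329.2, 139.4]
ee_rot: [0.506, -0.506, 0.494, -0.494]
force: [0.1, -0.5, -2.0]
grip_width: 0.646
[ 447.6 -329.3  139.4] az -1.5471 [-0.85  0.47  1.53 -0.    1.15  0.7 ] 0.648 [-0.7  0.2 -1.7]
[ 288    0   73  108 7659] [ 569.2 -331. ] 90.2 57.0 yaw 0.0252 z 34.8 tool d [  4.6  -0.  121.5]
[ 447.6 -329.3  139.4] az -1.547 [-0.85  0.47  1.53 -0.    1.15  0.7 ] 0.645 [-0.3  0.2 -2.1]
[450 178  22  36 550] [ 574.5 -331.3] 102.0 57.9 yaw 0.009 z 32.8 tool d [  5.   -0.  126.8]
```

View pics/w18.png

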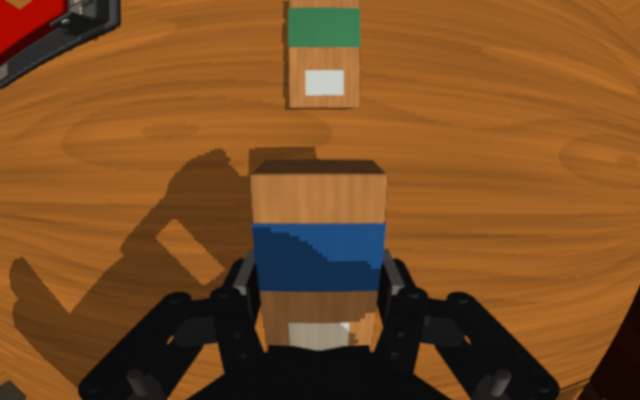

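```bash
python3 -m handwheel '[{"delta_pos":[0.2,0,2.5],"twist":[0,0,0],"jaw":0.4},{"delta_pos":[0.4,0,5.5],"twist":[0,0,0],"jaw":0.4},{"delta_pos":[0.46,0,8.5],"twist":[0,0,0],"jaw":0.4},{"delta_pos":[0.46,0,11.5],"twist":[0,0,0],"jaw":0.4},{"delta_pos":[0.46,1,12.8],"twist":[0,0,0],"jaw":0.4},{"delta_pos":[0.46,3,12.8],"twist":[0,0,0],"jaw":0.4},{"delta_pos":[0.46,5,12.8],"twist":[0,0,0],"jaw":0.4},{"delta_pos":[0.46,7,12.8],"twist":[0,0,0],"jaw":0.4},{"delta_pos":[0.46,7.5,12.8],"twist":[0,0,0],"jaw":0.4},{"delta_pos":[0.46,7.5,12.8],"twist":[0,0,0],"jaw":0.4}]' 40
python3 box.py wrist pics/w19.png 85
python3 - <<'E'
from h import *
c=cam("scene"); crop(c,"pics/s6.png",120,320,250,390,3.5)
E
```

```text
time_s: 29.2
eef_pos: [575.0, -330.3, 62.9]
ee_rot: [-0.506, 0.506, -0.495, 0.493]
force: [-0.0, 1.1, -2.3]
grip_width: 0.643
[ 575.7 -330.9   64.6] az -1.5471 [-0.7   0.77  1.22  0.    1.16  0.85] 0.645 [ 0.7 -0.3 -1. ]
[  249   170   138   180 21578] [ 579.9 -330.3] 93.2 59.9 yaw 0.0221 z 87.0 tool d [-0.4 -0.   4.3]
```

View pics/s6.png

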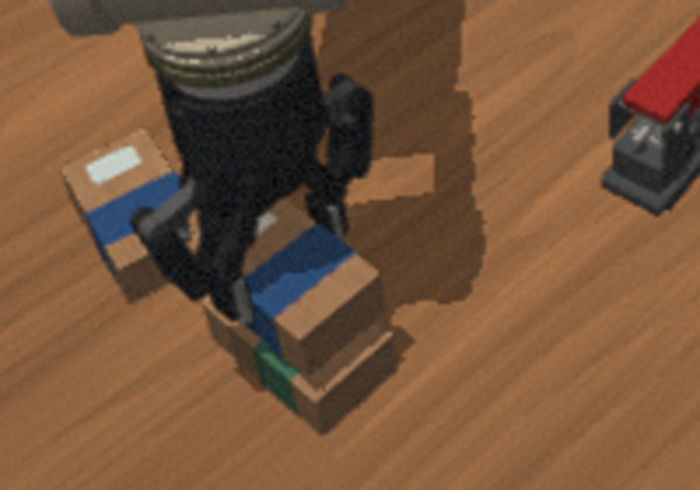

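View pics/w19.png

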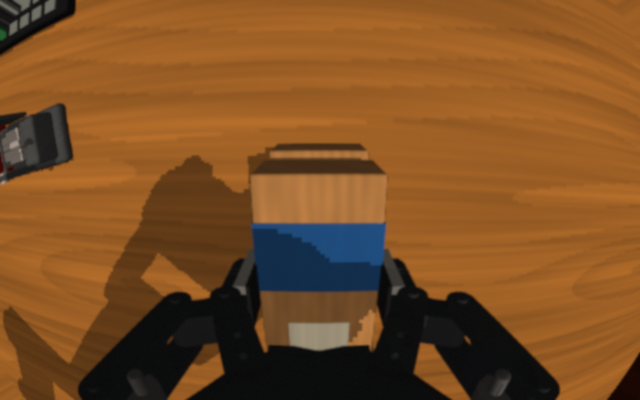

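```bash
python3 -m handwheel '[{"delta_pos":[0,0.5,0],"twist":[0,0,0],"jaw":0.4},{"delta_pos":[0,1,0],"twist":[0,0,0],"jaw":0.4},{"delta_pos":[0,1.5,0],"twist":[0,0,0],"jaw":0.4},{"delta_pos":[0,1.75,0],"twist":[0,0,0],"jaw":0.4},{"delta_pos":[0,1.75,0],"twist":[0,0,0],"jaw":0.4},{"delta_pos":[0,1.75,0],"twist":[0,0,0],"jaw":0.4},{"delta_pos":[0,1.75,0],"twist":[0,0,0],"jaw":0.4},{"delta_pos":[0,1.75,0],"twist":[0,0,0],"jaw":0.4},{"delta_pos":[0,1.75,0],"twist":[0,0,0],"jaw":0.4},{"delta_pos":[0,1.75,0],"twist":[0,0,0],"jaw":0.4}]' 40
python3 box.py wrist pics/w20.png 69
```

```text
time_s: 30.13
eef_pos: [575.7, -330.8, 47.0]
ee_rot: [0.506, -0.506, 0.494, -0.494]
force: [-0.2, 0.4, -1.9]
grip_width: 0.644
[ 575.7 -330.8   47. ] az -1.547 [-0.7   0.79  1.23  0.    1.12  0.85] 0.646 [-1.  -0.4 -1.4]
[  249   171   138   179 21574] [ 580.3 -331.1] 93.9 59.8 yaw 0.0265 z 71.2 tool d [0.3 0.  4.6]
```

```bash
python3 -m handwheel '[{"delta_pos":[0,0.1,0],"twist":[0,0,0],"jaw":0.4},{"delta_pos":[0,0.2,0],"twist":[0,0,0],"jaw":0.4},{"delta_pos":[0,0.24,0],"twist":[0,0,0],"jaw":0.4},{"delta_pos":[0,0.24,0],"twist":[0,0,0],"jaw":0.4},{"delta_pos":[0,0.24,0],"twist":[0,0,0],"jaw":0.4},{"delta_pos":[0,0.24,0],"twist":[0,0,0],"jaw":0.4},{"delta_pos":[0,0.24,0],"twist":[0,0,0],"jaw":0.4},{"delta_pos":[0,0.24,0],"twist":[0,0,0],"jaw":0.4},{"delta_pos":[0,0.24,0],"twist":[0,0,0],"jaw":0.4},{"delta_pos":[0,0.24,0],"twist":[0,0,0],"jaw":0.4}]' 40
python3 -m handwheel '[{"delta_pos":[0,0,0],"twist":[0,0,0],"jaw":0.7},{"delta_pos":[0,0,0],"twist":[0,0,0],"jaw":0.8},{"delta_pos":[0,0,0],"twist":[0,0,0],"jaw":1},{"delta_pos":[0,0,0],"twist":[0,0,0],"jaw":1},{"delta_pos":[0,-1,0],"twist":[0,0,0],"jaw":1},{"delta_pos":[0,-2,0],"twist":[0,0,0],"jaw":1},{"delta_pos":[0,-4,0],"twist":[0,0,0],"jaw":1},{"delta_pos":[0,-7,0],"twist":[0,0,0],"jaw":1},{"delta_pos":[0,-9,0],"twist":[0,0,0],"jaw":1},{"delta_pos":[0,-10,-4],"twist":[0,0,0],"jaw":1}]' 40
python3 box.py wrist pics/w21.png 68.5; python3 box.py top pics/t7.png 67
```

```text
time_s: 31.02
eef_pos: [575.7, -330.8, 44.6]
ee_rot: [-0.506, 0.506, -0.494, 0.494]
force: [-2.4, 0.4, 1.6]
grip_width: 0.646
time_s: 31.85
eef_pos: [540.3, -332.6, 149.0]
ee_rot: [0.507, -0.506, 0.49, -0.497]
force: [-0.2, -1.7, -0.1]
grip_width: 0.998
[ 530.8 -331.5  147.6] az -1.5466 [-0.74  0.6   1.28 -0.    1.26  0.8 ] 1.001 [-4.9 -1.7  2.3]
[ 278   94   78   75 5663] [ 599.9 -330.3] 56.2 54.5 yaw -1.5482 z 68.8 tool d [ 0.5 -0.1 69.1]
[ 279  170   75   60 4365] [ 547.8 -331.5] 56.2 47.8 yaw -1.5467 z 68.6 tool d [ 0.5 -0.  17.1]
[ 532.8 -331.7  146.9] az -1.5483 [-0.74  0.61  1.28 -0.    1.26  0.81] 0.999 [-0.3  0.  -0.2]
[454 176  21  23 338] [ 594.2 -329.8] 61.9 57.3 yaw 0.0269 z 66.8 tool d [-0.5 -0.  61.5]
```

View pics/w21.png

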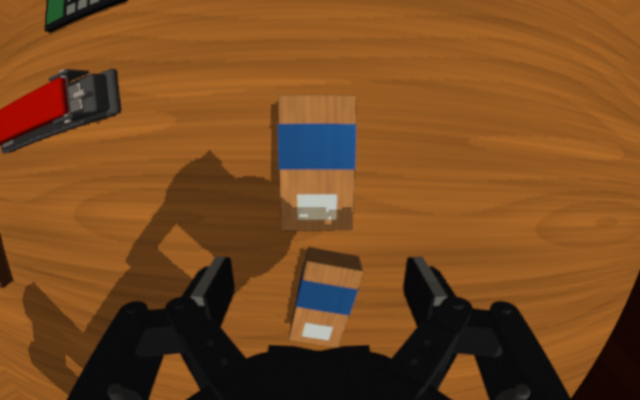

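```bash
python3 -m handwheel '[{"delta_pos":[0.2,0,-2.5],"twist":[0,0.05,0],"jaw":1},{"delta_pos":[0.4,0,-5],"twist":[0,0.1,0],"jaw":1},{"delta_pos":[0.7,0,-8],"twist":[0,0.16,0],"jaw":1},{"delta_pos":[0.7,0,-11.2],"twist":[0,0.212,0],"jaw":1},{"delta_pos":[0.7,0,-11.2],"twist":[0,0.212,0],"jaw":1},{"delta_pos":[0.7,0,-11.2],"twist":[0,0.212,0],"jaw":1},{"delta_pos":[0.7,0,-11.2],"twist":[0,0.212,0],"jaw":1},{"delta_pos":[0.7,0,-11.2],"twist":[0,0.212,0],"jaw":1},{"delta_pos":[0.7,0,-11.2],"twist":[0,0.212,0],"jaw":1},{"delta_pos":[0.7,0,-11.2],"twist":[0,0.212,0],"jaw":1}]' 40
python3 box.py wrist pics/w22.png 34.5; python3 box.py wrist pics/w22b.png 68.5
```

```text
time_s: 32.78
eef_pos: [424.5, -341.3, 144.4]
ee_rot: [-0.451, 0.451, -0.545, 0.545]
force: [-0.4, -0.8, 0.1]
grip_width: 1.003
[ 424.4 -341.3  144.4] az -1.7582 [-0.89  0.44  1.56  0.    1.15  0.87] 1.001 [-0.1 -0.3 -0. ]
[ 285  141   69   25 1685] [ 462.2 -349.3] 56.5 20.4 yaw 1.3839 z 34.5 tool d [ 0.8 -0.  38.6]
[ 286  167   67   88 5540] [ 410.9 -339.4] 82.3 56.7 yaw -0.1769 z 34.7 tool d [  0.7   0.  -13.6]
[ 424.2 -341.3  144.4] az -1.7583 [-0.89  0.44  1.56 -0.    1.15  0.87] 1.002 [-0.5  0.2  0.4]
[ 222    0   96   91 6601] [ 558.8 -331.5] 72.6 56.5 yaw 0.0251 z 68.8 tool d [-34.7  -0.  130.4]
```

View pics/w22.png

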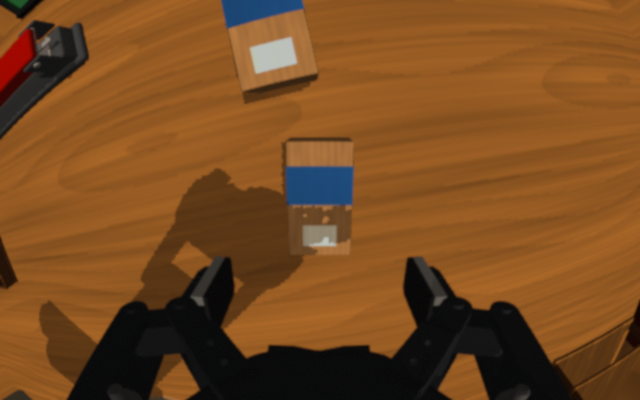

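```bash
python3 -m handwheel '[{"delta_pos":[0.07,2,-0.3],"twist":[0,-0.005,0],"jaw":1},{"delta_pos":[0.07,5,-0.3],"twist":[0,-0.005,0],"jaw":1},{"delta_pos":[0.07,8,-0.3],"twist":[0,-0.005,0],"jaw":1},{"delta_pos":[0.07,11,-0.3],"twist":[0,-0.005,0],"jaw":1},{"delta_pos":[0.07,12.7,-0.3],"twist":[0,-0.005,0],"jaw":1},{"delta_pos":[0.07,13.4,-0.3],"twist":[0,-0.005,0],"jaw":1},{"delta_pos":[0.07,13.4,-0.3],"twist":[0,-0.005,0],"jaw":1},{"delta_pos":[0.07,13.4,-0.3],"twist":[0,-0.005,0],"jaw":1},{"delta_pos":[0.07,13.4,-0.3],"twist":[0,-0.005,0],"jaw":0.7},{"delta_pos":[0.07,13.4,-0.3],"twist":[0,-0.005,0],"jaw":0.5}]' 40
python3 -m handwheel '[{"delta_pos":[0,0,0],"twist":[0,0,0],"jaw":0.4},{"delta_pos":[0,0,0],"twist":[0,0,0],"jaw":0.4},{"delta_pos":[0,0,0],"twist":[0,0,0],"jaw":0.4},{"delta_pos":[0,0,0],"twist":[0,0,0],"jaw":0.4},{"delta_pos":[0,-0.5,0],"twist":[0,0,0],"jaw":0.4},{"delta_pos":[0,-2,0],"twist":[0,0,0],"jaw":0.4},{"delta_pos":[0,-4,0],"twist":[0,0,0],"jaw":0.4},{"delta_pos":[0,-7,0],"twist":[0,0,0],"jaw":0.4},{"delta_pos":[0,-10,0],"twist":[0,-0.05,0],"jaw":0.4},{"delta_pos":[0,-13,0],"twist":[0,-0.1,0],"jaw":0.4}]' 40
python3 -m handwheel '[{"delta_pos":[0,-0.5,0],"twist":[0,-0.06,0],"jaw":0.4},{"delta_pos":[0,-1,0],"twist":[0,-0.107,0],"jaw":0.4},{"delta_pos":[0,-1,0],"twist":[0,-0.107,0],"jaw":0.4},{"delta_pos":[0,-1,0],"twist":[0,-0.107,0],"jaw":0.4},{"delta_pos":[0,-1,0],"twist":[0,-0.107,0],"jaw":0.4},{"delta_pos":[0,-1,0],"twist":[0,-0.107,0],"jaw":0.4},{"delta_pos":[0,-1,0],"twist":[0,-0.107,0],"jaw":0.4},{"delta_pos":[0,-1,0],"twist":[0,-0.107,0],"jaw":0.4},{"delta_pos":[0,-1,0],"twist":[0,-0.107,0],"jaw":0.4},{"delta_pos":[0,-1,0],"twist":[0,-0.107,0],"jaw":0.4}]' 40
python3 box.py wrist pics/w23.png 68.5
python3 box.py top pics/t8.png 67
```

```text
time_s: 33.72
eef_pos: [421.4, -342.1, 11.8]
ee_rot: [-0.452, 0.452, -0.543, 0.544]
force: [0.5, -0.0, -0.3]
grip_width: 0.75
time_s: 34.55
eef_pos: [420.6, -341.2, 142.3]
ee_rot: [0.479, -0.479, 0.52, -0.52]
force: [0.4, -0.2, -1.6]
grip_width: 0.645
time_s: 35.38
eef_pos: [420.8, -341.5, 150.4]
ee_rot: [-0.506, 0.506, -0.494, 0.494]
force: [-0.2, -0.7, -1.8]
grip_width: 0.647
[ 420.8 -341.5  150.4] az -1.5471 [-0.9   0.43  1.56  0.    1.16  0.65] 0.643 [ 0.4 -0.2 -2.7]
[ 270    0   79   73 5572] [ 550.9 -331.8] 56.4 56.4 yaw 0.0212 z 68.7 tool d [ -6.6  -0.  130.3]
[ 420.8 -341.5  150.5] az -1.5471 [-0.9   0.43  1.56  0.    1.16  0.65] 0.649 [-0.2 -0.4 -1.1]
[454 176  22  37 658] [ 574.4 -330.6] 103.2 57.1 yaw 0.0119 z 67.1 tool d [ -7.3  -0.  153.8]
```

View pics/w23.png

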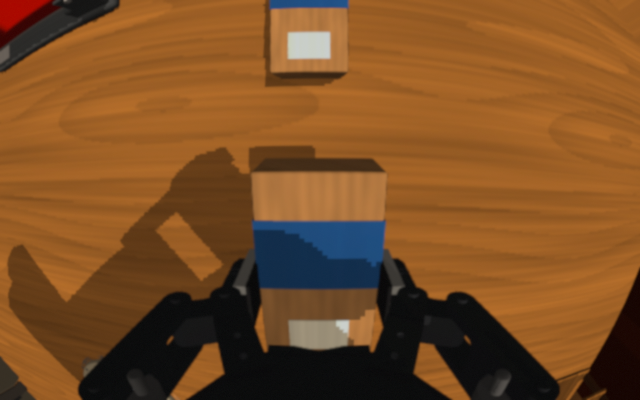

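```bash
python3 -m handwheel '[{"delta_pos":[-0.2,0,2.5],"twist":[0,0,0],"jaw":0.4},{"delta_pos":[-0.4,0,5.5],"twist":[0,0,0],"jaw":0.4},{"delta_pos":[-0.65,0,9],"twist":[0,0,0],"jaw":0.4},{"delta_pos":[-0.65,0,12.5],"twist":[0,0,0],"jaw":0.4},{"delta_pos":[-0.65,0,15.4],"twist":[0,0,0],"jaw":0.4},{"delta_pos":[-0.65,1,15.4],"twist":[0,0,0],"jaw":0.4},{"delta_pos":[-0.65,3,15.4],"twist":[0,0,0],"jaw":0.4},{"delta_pos":[-0.65,5,15.4],"twist":[0,0,0],"jaw":0.4},{"delta_pos":[-0.65,6,15.4],"twist":[0,0,0],"jaw":0.4},{"delta_pos":[-0.65,6,15.4],"twist":[0,0,0],"jaw":0.4}]' 40
python3 -m handwheel '[{"delta_pos":[0,0.1,0],"twist":[0,0,0],"jaw":0.4},{"delta_pos":[0,0.3,0],"twist":[0,0,0],"jaw":0.4},{"delta_pos":[0,0.5,0],"twist":[0,0,0],"jaw":0.4},{"delta_pos":[0,0.5,0],"twist":[0,0,0],"jaw":0.4},{"delta_pos":[0,0.5,0],"twist":[0,0,0],"jaw":0.4},{"delta_pos":[0,0.5,0],"twist":[0,0,0],"jaw":0.4},{"delta_pos":[0,0.5,0],"twist":[0,0,0],"jaw":0.4},{"delta_pos":[0,0.5,0],"twist":[0,0,0],"jaw":0.4},{"delta_pos":[0,0.5,0],"twist":[0,0,0],"jaw":0.4},{"delta_pos":[0,0.5,0],"twist":[0,0,0],"jaw":0.4}]' 40
python3 box.py wrist pics/w24.png 105
python3 - <<'E'
from h import *
c=cam("scene"); crop(c,"pics/s7.png",120,320,250,390,3.5)
E
```

```text
time_s: 36.32
eef_pos: [573.3, -330.7, 87.8]
ee_rot: [-0.506, 0.506, -0.496, 0.492]
force: [-0.7, -0.0, -0.5]
grip_width: 0.645
time_s: 37.15
eef_pos: [574.6, -331.4, 85.5]
ee_rot: [0.506, -0.506, 0.494, -0.494]
force: [0.4, 0.4, -1.5]
grip_width: 0.646
[ 574.6 -331.4   85.5] az -1.547 [-0.7   0.75  1.2   0.    1.19  0.85] 0.648 [-0.9  0.2 -1.9]
[ 251  167  136   54 5709] [ 616.  -330.7] 55.9 21.7 yaw -1.5504 z 108.1 tool d [ 0.3  0.  41.4]
[288 240  21  23 223] [ 590.1 -322.2] 10.3 9.0 yaw 0.9452 z 108.5 tool d [-8.8  0.  15.7]
[ 260  241  117  104 5275] [ 565.1 -331.8] 62.3 56.3 yaw 0.0149 z 108.2 tool d [ 0.2 -0.  -9.5]
[362 242  21  22 180] [ 590.5 -355.2] 14.7 6.7 yaw 0.8579 z 108.3 tool d [24.2  0.  15.3]
[346 254  33  26 340] [ 582.8 -350.1] 16.0 10.1 yaw 0.7931 z 108.4 tool d [18.9  0.   7.7]
[316 328  25  22 190] [ 539.4 -336.1] 14.2 13.3 yaw 0.2453 z 108.4 tool d [  3.9  -0.  -35.3]
```

View pics/s7.png

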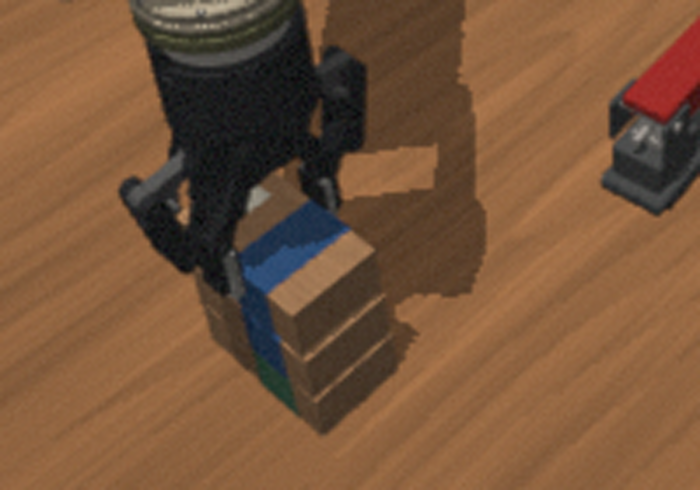

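View pics/w24.png

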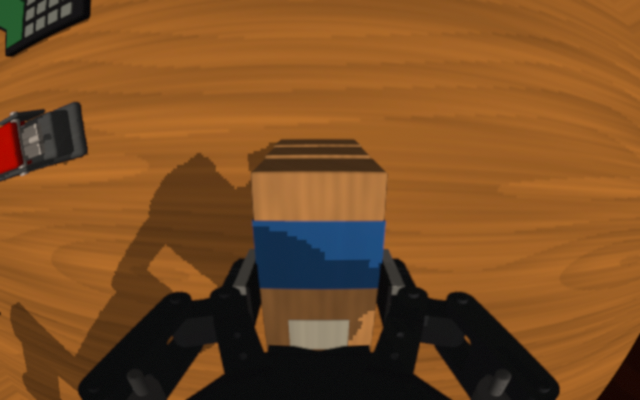

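```bash
python3 -m handwheel '[{"delta_pos":[0,0.2,0],"twist":[0,0,0],"jaw":0.4},{"delta_pos":[0,0.4,0],"twist":[0,0,0],"jaw":0.4},{"delta_pos":[0,0.55,0],"twist":[0,0,0],"jaw":0.4},{"delta_pos":[0,0.55,0],"twist":[0,0,0],"jaw":0.4},{"delta_pos":[0,0.55,0],"twist":[0,0,0],"jaw":0.4},{"delta_pos":[0,0.55,0],"twist":[0,0,0],"jaw":0.4},{"delta_pos":[0,0.55,0],"twist":[0,0,0],"jaw":0.4},{"delta_pos":[0,0.55,0],"twist":[0,0,0],"jaw":0.4},{"delta_pos":[0,0.55,0],"twist":[0,0,0],"jaw":0.4},{"delta_pos":[0,0.55,0],"twist":[0,0,0],"jaw":0.4}]' 40
```

```text
time_s: 38.08
eef_pos: [574.6, -331.4, 80.0]
ee_rot: [0.506, -0.506, 0.494, -0.494]
force: [0.1, 1.2, -0.8]
grip_width: 0.646
```

```bash
python3 -m handwheel '[{"delta_pos":[0,0.05,0],"twist":[0,0,0],"jaw":0.6},{"delta_pos":[0,0.05,0],"twist":[0,0,0],"jaw":0.7},{"delta_pos":[0,0.05,0],"twist":[0,0,0],"jaw":0.8},{"delta_pos":[0,0.05,0],"twist":[0,0,0],"jaw":1},{"delta_pos":[0,0.05,0],"twist":[0,0,0],"jaw":1},{"delta_pos":[0,-1,0],"twist":[0,0,0],"jaw":1},{"delta_pos":[0,-3,0],"twist":[0,0,0],"jaw":1},{"delta_pos":[0,-6,0],"twist":[0,0,0],"jaw":1},{"delta_pos":[0,-9,0],"twist":[0,0,0],"jaw":1},{"delta_pos":[0,-10,-4],"twist":[0,0,0],"jaw":1}]' 40
python3 -m handwheel '[{"delta_pos":[0,-1,-4],"twist":[0,0,0],"jaw":1},{"delta_pos":[0,-2,-8],"twist":[0,0,0],"jaw":1},{"delta_pos":[0,-3,-12],"twist":[0,0,0],"jaw":1},{"delta_pos":[0,-3,-15],"twist":[0,0,0],"jaw":1},{"delta_pos":[0,-3,-15],"twist":[0,0,0],"jaw":1},{"delta_pos":[0,-3,-15],"twist":[0,0,0],"jaw":1},{"delta_pos":[0,-3,-15],"twist":[0,0,0],"jaw":1},{"delta_pos":[0,-3,-15],"twist":[0,0,0],"jaw":1},{"delta_pos":[0,-3,-15],"twist":[0,0,0],"jaw":1},{"delta_pos":[0,-3,-15],"twist":[0,0,0],"jaw":1}]' 40
python3 box.py wrist pics/w25.png 102.5; python3 box.py top pics/t9.png 101
python3 - <<'E'
from h import *
c=cam("scene"); cv2.imwrite("pics/s8.png",c["frame"][:,:,::-1])
crop(c,"pics/s9.png",130,460,150,390,2.4)
E
```

```text
time_s: 38.92
eef_pos: [539.7, -333.6, 186.1]
ee_rot: [0.507, -0.506, 0.489, -0.498]
force: [0.4, -1.7, 1.7]
grip_width: 1.0
time_s: 39.75
eef_pos: [385.3, -335.7, 209.7]
ee_rot: [0.506, -0.506, 0.494, -0.494]
force: [-0.8, 0.4, 0.8]
grip_width: 0.999
[ 385.1 -335.7  209.7] az -1.5462 [-0.95  0.3   1.57  0.    1.27  0.6 ] 0.999 [0.1 0.4 0.7]
[ 284    0   71   36 2440] [ 537.2 -332.7] 56.5 30.6 yaw -1.5498 z 102.8 tool d [  0.7  -0.  152.1]
[ 385.  -335.8  209.8] az -1.5463 [-0.95  0.3   1.57  0.    1.27  0.6 ] 1.002 [0.5 0.9 0.8]
[457 174  24  38 712] [ 573.9 -332.1] 103.2 58.4 yaw 0.0225 z 101.0 tool d [  0.9  -0.  188.9]
```

View pics/w25.png

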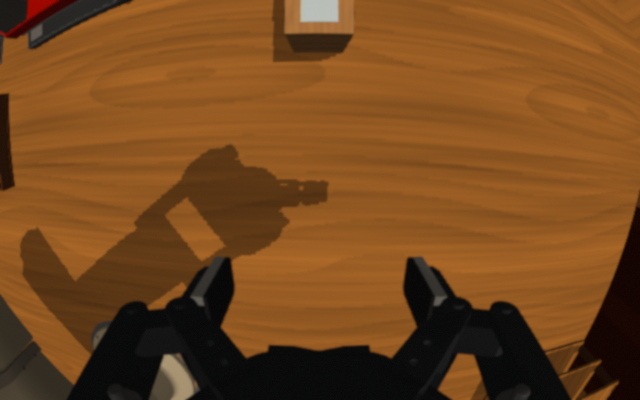

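View pics/s9.png

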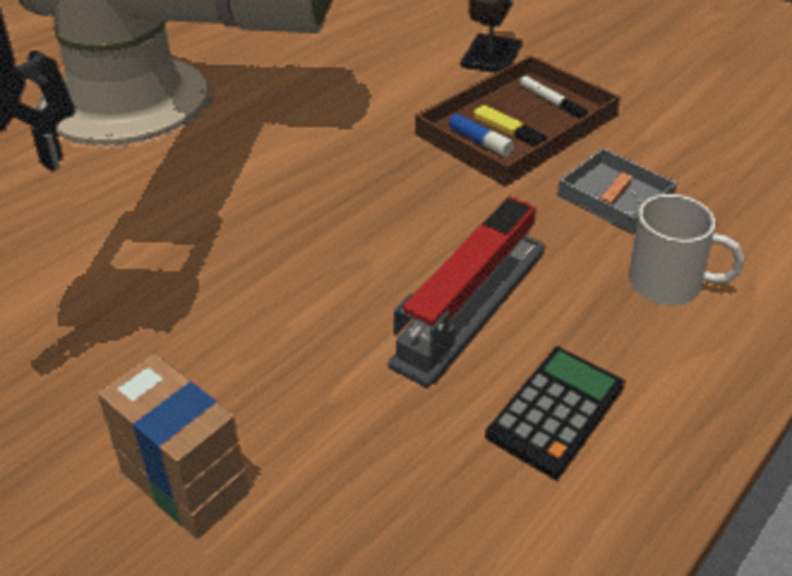

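View pics/t9.png

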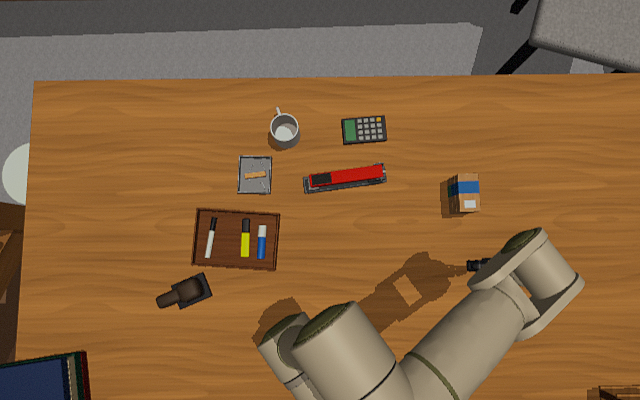

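```bash
python3 -c "
from rig import ctrl
print(ctrl.finish_job())"
```

```text
the job is handed in; nothing more can be done
None
```

I finished every part of the job and handed it in at about 40 s of the 210 s allowed. No verdict was reported.

- **Stub:** I lifted the copper stub out of the magazine and let it go in the scrap tin. Later pictures show it lying there.
- **Strip:** The steel strip is legs down on the magazine floor, centred within about 1 mm both along and across. I measured this before the cover was shut, because the cover now hides the strip.
- **Cover:** I pressed it down with closed fingers until it met a solid stop at about 20 N, then backed off. It stayed shut by itself in every later picture; I judged that by eye, since I had no reading of the joint angle.
- **Cartons:** I found only two blue cartons, and no others showed in any view. Both are stacked on the green one. The centres agree within about 2 mm, and the column's yaw within about 0.02 rad.
- **Rest of the desk:** The marker, highlighter and glue stick are still in the tray. The skull, mug and calculator look unmoved; I did not re-measure their positions.

The only disagreement was between cameras. The top and wrist cameras differed by 1–2 mm and up to about 0.02 rad on the carton poses, within the stated calibration error for position. None of the checks I made failed.

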